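# Turn round a batch in the brass dryer

### The arm

A 6-joint arm with a two-finger parallel gripper is mounted at the origin on the work surface. World frame = base frame: x ahead of the robot, y to its left, z up, the work surface at z = 0. Lengths are in m, angles in degrees, forces in N, time in s.
With the tool pointing down it reaches from about 0.4 to 0.825 m from the base axis. Payload 7 kg.
Tool frame: the origin (TCP) lies between the finger pads; the fingertips stand 19 mm ahead of it and the grasp point (between the pads) is the TCP (r.finger_overhang is the distance from the TCP to the fingertips, in m); z points along the fingers, y is the direction in which the jaws open and shut (so a half turn about z gives the same grasp; the last joint's range is limited). The gripper opens to 88 mm and grips with 3 to 60 N. Pads are 19 mm wide; open, the fingers measure 130 mm over their backs; the gripper's body (78 mm by 193 mm) begins 47 mm behind the grasp point.
Start: joints at [-47.607, 20.546, 0.682, 0, -70.136, -16.507], TCP at [0.295, -0.607, 0.218] pointing down, gripper open.
Joint ranges: [-176.03, 176.03], [-82.01, 121.73], [-58.28, 71.71], [-173.87, 95.51], [-174.79, -0.11], [-173.66, 173.66]. Speed limits (degrees/s): [136.94, 136.94, 172.46, 180, 180, 180].

### API

Orientations are given as [roll, pitch, yaw] about the fixed x, y, z axes, in that order (R = Rz(yaw) Ry(pitch) Rx(roll)).
In Python, from plant import r, optics gives the robot as it stands. The module is installed in compiled form; this text tells all that it offers.
- The arm moves only by the tool step_arm, never from a script. Its argument "increments" is a list of rows, each an object of numbers: "tx", "ty", "tz": the shift along the world's x, y, z in mm; "ax", "ay", "az": the turn, a rotation vector about the world's x, y, z in degrees; "claw": the gripper command: -1 is shut, 1 is fully open, values between are in proportion. In form: [{"tx": .., "ty": .., "tz": .., "ax": .., "ay": .., "az": .., "claw": ..}, ...]. A call has 1 to 12 rows; each row shifts and turns the commanded pose from where the row before left it; what a row does not reach is not made up. A row lasts 1/10 s, in which the tool goes at most 50 mm and 8.59 degrees, less where a joint would pass 70% of its speed; a pose out of reach is approached as far as the arm can. A call with a gripper value outside its range is refused whole. The fingers move at their own pace and stop on an object; "newtons" is the grip in N (left out, the last holds). Time passes only in rows, so rows that do not move let the fingers close. It gives the time, the measured TCP pose, the force and the opening at its end, in the units of the state.
- r.get_state(): the state, without advancing time (a new reading comes with each control period).
- optics.capture(name): name is "scene" or "top" or "wrist"; returns a dict with "image" (384x512x3 uint8, blue, green, red), "depth" (384x512 float32, m along the optical axis (not along the pixel's ray), 0 where there is no reading), "fx", "fy", "cx", "cy" (pixels), "distortion" ([k1, k2, p1, p2, k3] as OpenCV has them; the pictures are not rectified), "R" (3x3) and "t" (3): a world point X has camera coordinates R X + t. Camera axes: x right, y down, z forward; pixel columns grow to the right and rows downward; lengths in m; the calibration is good to about 2 mm. A picture is of the moment at which its call begins.
- r.close_job(): hands the job in, once; it reports no verdict.
The state is a dict: "time_s": time; "joints": joint angles; "qd": joint speeds; "joint_torque": joint torques, N m; "tcp_pos": TCP position; "eef_rot": TCP orientation; "contact_force": force on the tool from outside, world axes, zero at the start; "moment": the same for the moment, N m; "gripper_width": finger opening in m.
Only numpy, scipy, OpenCV 4.12 (cv2) and the standard library are available. Lean on these libraries where they do the work, as an engineer would, in place of code of your own. Each camera call takes 0.05 s, during which the arm holds its last target. There are 200 camera calls.

### The job

Turn the dryer's recessed thermostat down to its off stop, then change the batch: put the dry door knobs from the open drawer on the felt pad, and lay all the rinsed brass from the drip tray (pulls and moulding) in the drawer in a single layer. Then push the drawer fully home past its catch, and only when it is shut turn the thermostat up until its pointer meets the long mark. Leave the other things on the bench where they are.

Things in the scene. Friction and masses are not known exactly. Their poses are not given: they have to be found in the camera images.
- dryer: White benchtop hot-air dryer, 300 x 300 mm, 200 mm high, fixed to the bench. Origin at the centre of its underside on the bench; +z up; the drawer comes out of its front, towards its -x; +x is its back. Below the drawer a 62 mm high base with louvres; above the drawer a flat-topped control deck from 140 to 200 mm height with the thermostat well. The deck's front face is at x = -150 mm in this frame
- dial_centre (a point): Fixed point on the dryer on the thermostat's upright axis, 70 mm in front of the dryer's centre, at the best height to grip (181 mm above the bench); axes as the dryer's. The thermostat stands in a round well of 92 mm diameter sunk 46 mm in the deck's top (top at 200 mm, well floor at 154 mm)
- thermostat_grip (a point): The same point, turning with the thermostat: its x axis is the pointer's direction, along the grip bar. Black grip bar 46 mm long, 14 mm wide, its top 35 mm above the well's floor (11 mm below the deck's top), on a 46 mm disc whose top is 5 mm above the well's floor; a white line on top runs from the middle to the pointing end. Friction about 0.05 N m; it stays where it is left
- thermostat (a joint): Thermostat angle in rad: 0 at the off stop (pointer to the front left seen from the drawer's side), growing clockwise seen from above to 4.71; short marks on the deck every 0.785 rad, the long mark, straight to the dryer's back (its +x), at 2.356. At the start it is left on between 0.9 and 1.5
- dial_mark (a point): The middle of the long black mark (40 x 7 mm) on the deck's top, 70 mm from the thermostat's axis towards the dryer's back; axes as the dryer's
- drawer (a joint): How far the drawer is open, m: 0 fully home, 0.185 to 0.205 at the start, 0.21 at most. Sliding friction about 1.5 N; between 14 and 7 mm open a sprung roller catch must be overcome (about 10 N), then it helps the drawer in; push on until 0
- drawer_floor (a point): On the top surface of the drawer's floor, at the inner face of the drawer's front, mid width; moves with the drawer; x runs into the dryer, z up. Inside: 256 mm long (x 0 to 256), 268 mm wide (y -134 to 134), side walls 48 mm high, front panel 16 mm thick with its top 66 mm above the floor; the floor is 72 mm above the bench. Of the length only what the drawer is open by is uncovered
- drawer_handle (a point): Middle of the straight bar handle of the drawer's front: dark bar of 12 mm diameter, 120 mm long, level, across the front (along the drawer's y), 35 mm in front of the panel's outer face, 102 mm above the bench; axes as the drawer's
- tray: Shallow steel drip tray, 250 (x) x 175 (y) x 22 mm, walls and floor 4 mm, fixed. Origin at the centre of its underside
- pad: Grey felt-faced pad, 200 (x) x 140 (y) x 6 mm, fixed. Origin at the centre of its underside
- pad_top (a point): Centre of the felt pad's top; axes as the pad's
- pull_a: Brass pull handle from the rinse, 140 mm long, 39.5 mm high overall: a straight bar 14 x 14 mm along its x between two square feet 26 x 26 mm at x = +-57 mm. Origin at mid length on the underside of the feet; the bar's centre is 33 mm above it along z. 0.2 to 0.4 kg. Starts on its feet across the drip tray; a knock may tip it on its side; any way up will do in the drawer. May be absent
- pull_b: Second brass pull handle, the same as pull_a. May be absent
- moulding: Straight length of brass moulding from the rinse, 150 mm long (x), 30 mm wide (y), 20 mm high with a rounded top. Origin at the centre of its underside. 0.2 to 0.45 kg. Lies across the drip tray. May be absent
- knob_a: Dry brass door knob standing in the drawer: round rose 64 mm diameter, 6 mm thick, a 22 mm neck and a round head 46 mm diameter from 28 to 50 mm above the underside, 55 mm high in all. Origin at the centre of the rose's underside, z along its axis to the head. About 0.3 kg. Standing or lying will do on the pad. May be absent
- knob_b: Second dry brass door knob, the same as knob_a. May be absent
- tape: Bystander: roll of yellow tape lying flat, 84 mm diameter, 45 mm high, origin at the centre of its underside
- tin: Bystander: polish tin, 74 mm diameter, 75 mm high, origin at the centre of its underside
- buff_wheel: Bystander: grey buffing wheel lying flat, 100 mm diameter, 24 mm thick, origin at the centre of its underside

How it is judged:
By the outcome, as a careful person would: the job done as asked, in the order asked, and still so for the second after the job is handed in, with the robot touching nothing.
Of pull_a, pull_b, moulding only 2 to 3 are there at a start; the rules pass over those that are not, and their reading is None.
Of knob_a, knob_b only 1 to 2 are there at a start; the rules pass over those that are not, and their reading is None.
At some moment in a run one of pull_a, pull_b, moulding, knob_a, knob_b may be knocked a few centimetres aside while the robot is not near it.
Once in a run the grip may slacken for a moment while it holds something.
It also fails if it takes over 210 s, if anything falls off the work surface, if the arm or the gripper's body presses on something with over 40 N, if the wrist force passes 120 N, or if a joint passes its speed limit or range.

## Working session

There is one attempt and no reset: what is moved stays moved. The work goes in short steps, Python scripts to look and compute and a tool call to move; the robot and the scene stay as the last step left them, time stands still between calls to the robot, and variables do not carry over. Pictures are saved under pics/ and viewed, about 12 in all and at most 16, crops included, and the job is handed in when it is done.

Besides the shell and the picture viewer there is one more tool, called after "Call:" as a command line: name --argument value ..., lists and objects as JSON in quotes. step_arm: Moves the arm, as the interface text tells. Its arguments: {"type":"object","properties":{"increments":{"type":"array","items":{"type":"object","properties":{"tx":{"type":"number"},"ty":{"type":"number"},"tz":{"type":"number"},"ax":{"type":"number"},"ay":{"type":"number"},"az":{"type":"number"},"claw":{"type":"number"}}}},"newtons":{"type":"number"}},"required":["increments"]}

```bash
mkdir -p pics
cat > h.py <<'E'
import numpy as np, cv2
from plant import r, optics
def cap(n, f=None):
    c=optics.capture(n)
    if f: cv2.imwrite('pics/'+f,c['image'])
    np.savez('last_%s.npz'%n, **{k:np.array(v) for k,v in c.items()})
    return c
def load(n): return dict(np.load('last_%s.npz'%n))
def world(c,u,v,z=None,d=None):
    """pixel->world; by plane height z, else depth"""
    K=np.array([[c['fx'],0,c['cx']],[0,c['fy'],c['cy']],[0,0,1.]],float)
    p=cv2.undistortPoints(np.array([[[u,v]]],float),K,np.array(c['distortion'],float))[0,0]
    ray=np.array([p[0],p[1],1.]); R=np.array(c['R']);t=np.array(c['t']).ravel()
    if z is None:
        if d is None:
            w=c['depth'][int(v)-1:int(v)+2,int(u)-1:int(u)+2]; w=w[w>0]; d=np.median(w) if w.size else np.nan
        return R.T@(ray*d-t)
    o=-R.T@t; g=R.T@ray
    return o+g*(z-o[2])/g[2]
E
python3 - <<'E'
from h import *
a=cap('scene');b=cap('top')
cv2.imwrite('pics/s1.png',cv2.resize(a['image'],(800,600)));cv2.imwrite('pics/t1.png',cv2.resize(b['image'],(800,600)))
for c in(a,b): print(c['fx'],-np.array(c['R']).T@c['t'],np.array(c['R']).round(2).tolist())
print(r.get_state())
E
```

```text
458.82775622533455 [1.24087716 0.33426247 1.10672107] [[-0.4, 0.92, -0.0], [0.71, 0.31, -0.63], [-0.58, -0.25, -0.78]]
443.01015270788395 [0.43412884 0.00841555 1.57785542] [[-0.01, -1.0, -0.01], [-1.0, 0.01, -0.06], [0.06, 0.01, -1.0]]
{'time_s': 0.1, 'joints': array([-4.76076755e+01,  2.05889419e+01,  6.38897416e-01, -1.81928031e-02,
       -7.01376745e+01, -1.65075349e+01]), 'qd': array([-0.05092733, -0.06864878,  0.09605364,  0.05664958,  0.10715996,
       -0.0929185 ]), 'joint_torque': array([-4.90133272e-03, -5.84163022e+01,  2.93750149e+01,  7.01568961e+00,
        1.01316691e-02, -5.97570829e-05]), 'tcp_pos': array([ 0.29445696, -0.60687074,  0.21679583]), 'eef_rot': array([ 1.79911037e+02, -8.52864698e-03, -1.54121398e+02]), 'contact_force': array([-0.43317913,  0.62830528, -0.3385407 ]), 'moment': array([ 0.01109607, -0.02311426,  0.04630446]), 'gripper_width': 0.08726343955567784}
```

View pics/t1.png

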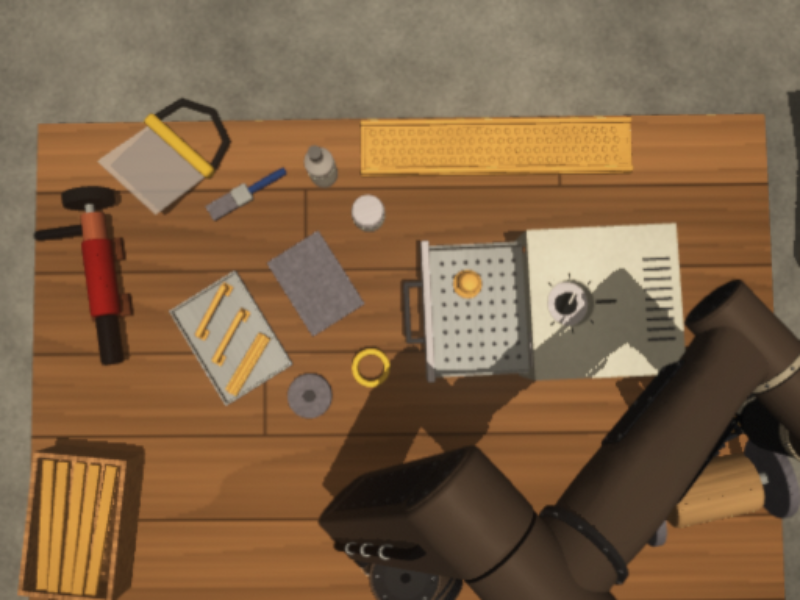

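View pics/s1.png

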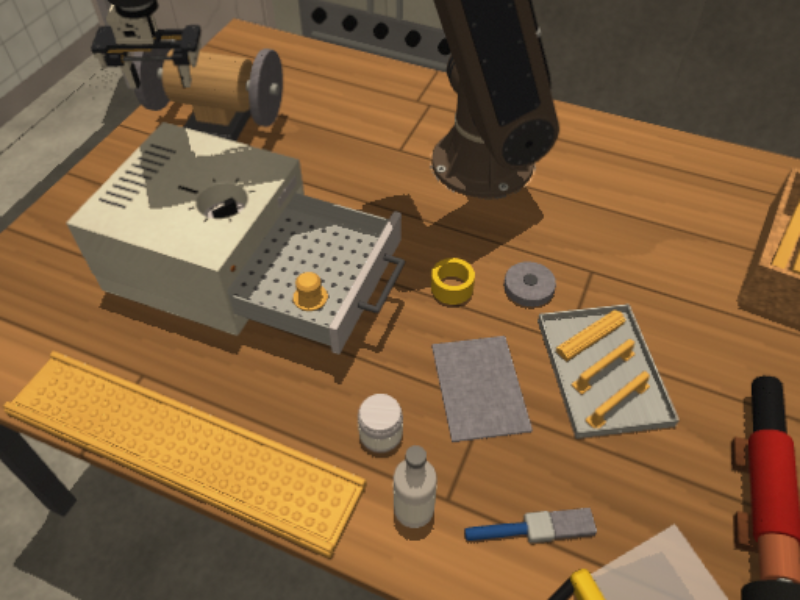

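The two pictures show:
- **Arrangement:** the dryer is at the right with the drawer opening towards +y. There is one knob in the drawer at about (467,284) in the 800-wide top view.
- **Brass:** the tray at about (230,337) holds two pulls and the moulding.
- **Other items:** the pad is at (316,283), the tape at (370,367), the tin at (368,212) and the buffing wheel at (310,395).

Next I'll crop in closer.

Run:
```python
from h import *
c=load('top');im=c['image']
cv2.imwrite('pics/c1.png',cv2.resize(im[135:250,250:445],None,fx=4,fy=4,interpolation=cv2.INTER_CUBIC))
cv2.imwrite('pics/c2.png',cv2.resize(im[140:270,100:255],None,fx=4.6,fy=4.6,interpolation=cv2.INTER_CUBIC))
```

```text
(no output)
```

View pics/c1.png

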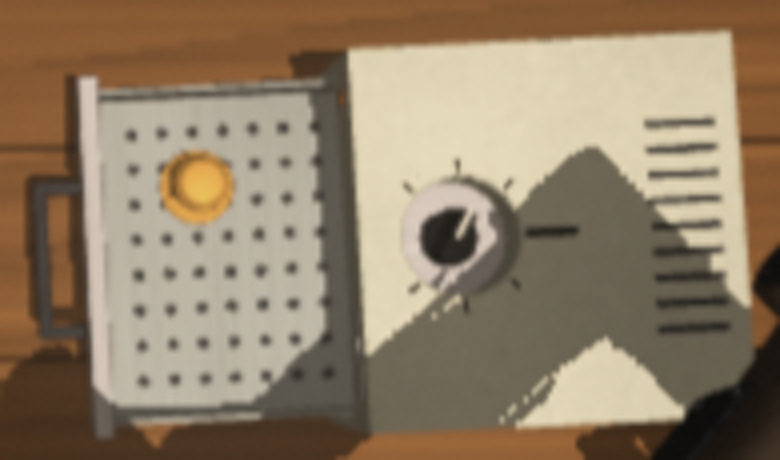

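View pics/c2.png

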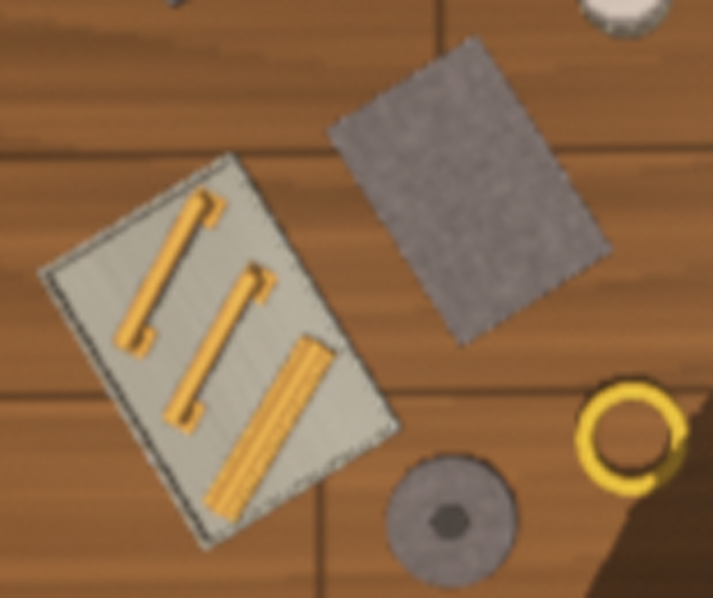

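Run:
```python
from h import *
c=load('top')
A=lambda u,v,z=None:world(c,250+(u+.5)/4-.5,135+(v+.5)/4-.5,z).round(4)
B=lambda u,v,z=None:world(c,100+(u+.5)/4.6-.5,140+(v+.5)/4.6-.5,z).round(4)
for n,u,v,z in [('deckFL',349,49,.2),('deckFR',364,430,.2),('deckBL',732,32,.2),('mark',552,232,.2),('mk1',527,233,.2),('mk2',577,230,.2),('well?',461,238,.2),('line0',458,240,.189),('line1',474,210,.189),('barctr',449,238,.189),('knobtop',202,182,.127),('knobrose',197,188,.078),('panelL',89,77,.138),('panelR',103,437,.138),('hL',38,180,.102),('hR',46,335,.102)]:
  print(n,A(u,v,z),A(u,v))
for n,u,v,z in [('pA1',204,198,.0435),('pA2',128,340,.0435),('pB1',254,275,.0435),('pB2',176,415,.0435),('m1',318,345,.024),('m2',222,511,.024),('padc1',475,37,.006),('padc2',612,250,.006),('padc3',464,345,.006),('padc4',329,130,.006),('t1',232,153,.022),('t2',400,428,.022),('t3',207,549,.022),('t4',40,270,.022),('tape',632,438,.045),('buff',452,520,.024),('tin',624,-10,.075)]:
  print(n,B(u,v,z),B(u,v))
```

```text
deckFL [ 0.6555 -0.253   0.2   ] [ 0.6879 -0.2912 -0.0016]
deckFR [ 0.3586 -0.2579  0.2   ] [ 0.3561 -0.2667  0.1547]
deckBL [ 0.6656 -0.5534  0.2   ] [ 0.6989 -0.6343  0.0015]
mark [ 0.5102 -0.4076  0.2   ] [ 0.5103 -0.4079  0.1989]
mk1 [ 0.5097 -0.3881  0.2   ] [ 0.5096 -0.3878  0.201 ]
mk2 [ 0.5116 -0.4271  0.2   ] [ 0.5115 -0.4265  0.2018]
well? [ 0.5064 -0.3367  0.2   ] [ 0.5069 -0.339   0.1906]
line0 [ 0.5054 -0.337   0.189 ] [ 0.5053 -0.3366  0.1906]
line1 [ 0.5288 -0.3502  0.189 ] [ 0.531  -0.3586  0.1565]
barctr [ 0.5071 -0.33    0.189 ] [ 0.5076 -0.3326  0.1784]
knobtop [ 0.5586 -0.1438  0.127 ] [ 0.5588 -0.144   0.1244]
knobrose [ 0.5578 -0.1446  0.078 ] [ 0.5539 -0.1398  0.1248]
panelL [ 0.6449 -0.0518  0.138 ] [ 0.6648 -0.0575  0.0019]
panelR [ 0.3518 -0.0591  0.138 ] [ 0.352  -0.059   0.1409]
hL [ 0.564  -0.0095  0.102 ] [ 0.5728 -0.0107  0.0021]
hR [ 0.4346 -0.0146  0.102 ] [ 0.4346 -0.0146  0.1043]
pA1 [0.5633 0.3913 0.0435] [0.566  0.3993 0.0112]
pA2 [0.4563 0.4486 0.0435] [0.4564 0.4489 0.0423]
pB1 [0.5044 0.3531 0.0435] [0.5053 0.3575 0.0239]
pB2 [0.3995 0.4119 0.0435] [0.3995 0.4119 0.0435]
m1 [0.4513 0.3084 0.024 ] [0.4515 0.3113 0.0088]
m2 [0.3259 0.3816 0.024 ] [0.326  0.3815 0.0246]
padc1 [0.6897 0.1894 0.006 ] [0.6905 0.1899 0.0012]
padc2 [0.5224 0.084  0.006 ] [0.5226 0.0842 0.0025]
padc3 [0.4503 0.1989 0.006 ] [0.4503 0.1992 0.0037]
padc4 [0.6183 0.3033 0.006 ] [6.189e-01 3.044e-01 4.000e-04]
t1 [0.5995 0.3752 0.022 ] [ 0.6019  0.3805 -0.0007]
t2 [0.3875 0.2461 0.022 ] [0.387  0.2486 0.0058]
t3 [0.2971 0.3935 0.022 ] [0.2965 0.3954 0.0143]
t4 [0.5111 0.523  0.022 ] [ 0.5122  0.5308 -0.0016]
tape [0.3789 0.0684 0.045 ] [ 0.3773  0.0701 -0.    ]
buff [0.3175 0.2064 0.024 ] [0.3178 0.206  0.0272]
tin [0.7124 0.0702 0.075 ] [0.7129 0.0703 0.072 ]
```

Call:
step_arm --increments '[{"tz":40,"claw":-0.3},{"tz":20,"tx":15,"ty":15,"az":-8},{"tx":27,"ty":34,"az":-8},{"tx":27,"ty":34,"az":-8},{"tx":27,"ty":34,"az":-8},{"tx":27,"ty":34,"az":-8},{"tx":27,"ty":34,"az":-8},{"tx":27,"ty":34,"az":-8},{"tx":27,"ty":34},{"tx":10,"ty":17},{},{}]' --newtons 25

```text
$.increments[0]: bad value
```

Run:
```python
from h import *
c=cap('wrist');cv2.imwrite('pics/w1.png',c['image']);print(-np.array(c['R']).T@c['t'])
s=r.get_state();print(s['tcp_pos'],s['eef_rot'],s['joints'],s['gripper_width'])
```

```text
[ 0.22313964 -0.64160117  0.38458059]
[ 0.29449926 -0.60694119  0.21692795] [ 1.79926783e+02 -5.96902043e-03 -1.54120583e+02] [-4.76079052e+01  2.05823563e+01  6.45616004e-01 -1.60419770e-02
 -7.01351543e+01 -1.65072209e+01] 0.08766228952133642
```

View pics/w1.png

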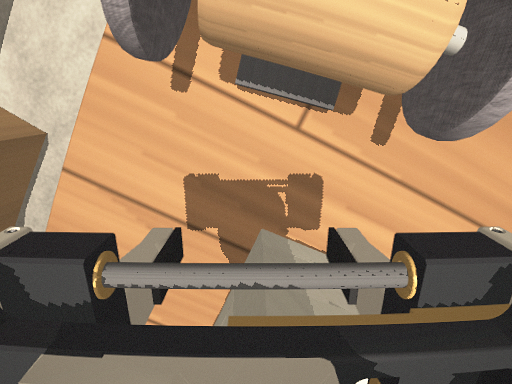

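The move was refused because rows need every key. The wrist view shows the fingers at (160,265) and (350,265), over empty bench. I'm sending it again with full rows.

Call:
step_arm --increments '[{"tx":0,"ty":0,"tz":40,"ax":0,"ay":0,"az":0,"claw":-0.3},{"tx":15,"ty":15,"tz":20,"ax":0,"ay":0,"az":-8,"claw":-0.3},{"tx":27,"ty":34,"tz":0,"ax":0,"ay":0,"az":-8,"claw":-0.3},{"tx":27,"ty":34,"tz":0,"ax":0,"ay":0,"az":-8,"claw":-0.3},{"tx":27,"ty":34,"tz":0,"ax":0,"ay":0,"az":-8,"claw":-0.3},{"tx":27,"ty":34,"tz":0,"ax":0,"ay":0,"az":-8,"claw":-0.3},{"tx":27,"ty":34,"tz":0,"ax":0,"ay":0,"az":-8,"claw":-0.3},{"tx":27,"ty":34,"tz":0,"ax":0,"ay":0,"az":-8,"claw":-0.3},{"tx":27,"ty":34,"tz":0,"ax":0,"ay":0,"az":0,"claw":-0.3},{"tx":10,"ty":17,"tz":0,"ax":0,"ay":0,"az":0,"claw":-0.3},{"tx":0,"ty":0,"tz":0,"ax":0,"ay":0,"az":0,"claw":-0.3},{"tx":0,"ty":0,"tz":0,"ax":0,"ay":0,"az":0,"claw":-0.3}]' --newtons 25

```text
time_s: 1.35
tcp_pos: [0.5087, -0.3369, 0.2775]
eef_rot: [-180.0, -0.0, 150.0]
contact_force: [0.2, -0.1, 0.2]
gripper_width: 0.0308
```

Run:
```python
from h import *
c=cap('wrist');cv2.imwrite('pics/w2.png',c['image']);print(-np.array(c['R']).T@c['t'])
s=r.get_state();print(s['tcp_pos'],s['eef_rot'],s['joints'],s['gripper_width'])
```

```text
[ 0.44001669 -0.29731044  0.44524271]
[ 0.50835648 -0.33750299  0.27750529] [-1.79988759e+02 -2.27711036e-02  1.49897858e+02] [-1.52570234e+01  1.26718986e+01 -2.49814408e+00  5.21255690e-03
 -7.48548484e+01 -1.04846479e+02] 0.030332275998041072
```

View pics/w2.png

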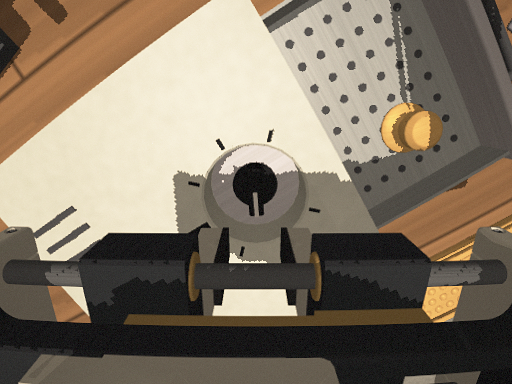

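The wrist view shows the dial at (255,185) with its pointer line running straight down the image. That lines up with the tool x axis, so I'm descending into the well and gripping the bar.

Call:
step_arm --increments '[{"tx":0,"ty":0,"tz":-40,"ax":0,"ay":0,"az":0,"claw":-0.3},{"tx":0,"ty":0,"tz":-30,"ax":0,"ay":0,"az":0,"claw":-0.3},{"tx":0,"ty":0,"tz":-15,"ax":0,"ay":0,"az":0,"claw":-0.3},{"tx":0,"ty":0,"tz":-9,"ax":0,"ay":0,"az":0,"claw":-0.3},{"tx":0,"ty":0,"tz":0,"ax":0,"ay":0,"az":0,"claw":-0.3},{"tx":0,"ty":0,"tz":0,"ax":0,"ay":0,"az":0,"claw":-1},{"tx":0,"ty":0,"tz":0,"ax":0,"ay":0,"az":0,"claw":-1},{"tx":0,"ty":0,"tz":0,"ax":0,"ay":0,"az":0,"claw":-1},{"tx":0,"ty":0,"tz":0,"ax":0,"ay":0,"az":0,"claw":-1}]' --newtons 25

```text
time_s: 2.3
tcp_pos: [0.509, -0.3373, 0.1844]
eef_rot: [180.0, 0.1, 149.9]
contact_force: [-0.3, -0.2, 0.1]
gripper_width: 0.0042
```

Run:
```python
from h import *
c=cap('wrist');cv2.imwrite('pics/w3.png',cv2.resize(c['image'][130:300,130:390],None,fx=3,fy=3))
s=r.get_state();print(s['gripper_width'],s['contact_force'],s['moment'])
for u,v in [(255,185),(255,203)]: 
  pass
```

```text
0.002343670844941068 [ 0.21442382 -0.16538985 -1.15189725] [-0.09278064 -0.0540508   0.02336824]
```

View pics/w3.png

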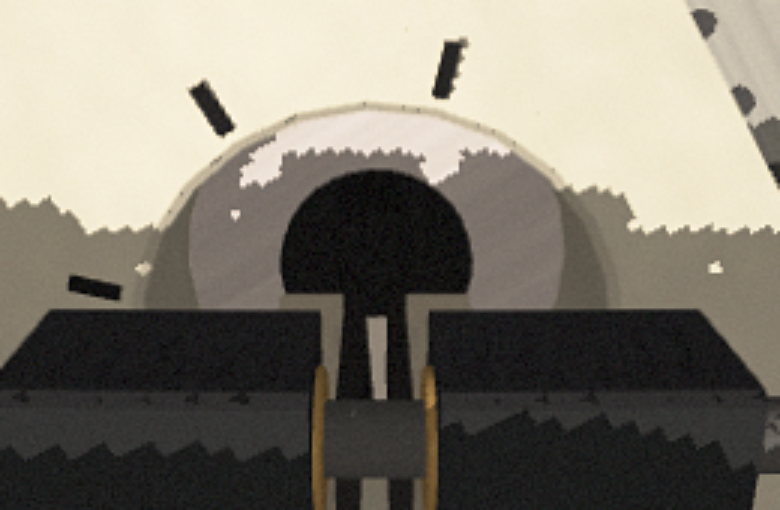

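Run:
```python
from h import *
c=cap('wrist');s=r.get_state();print(s['gripper_width'],s['tcp_pos'])
K=np.array([[c['fx'],0,c['cx']],[0,c['fy'],c['cy']],[0,0,1.]])
P=[s['tcp_pos'],[.5087,-.337,.159],[.5087,-.337,.189]]
rv=cv2.Rodrigues(np.array(c['R']))[0]
q=cv2.projectPoints(np.array(P,float),rv,np.array(c['t'],float),K,np.array(c['distortion'],float))[0][:,0]
print(q,(q-[130,130])*3)
a=np.radians(s['eef_rot'][2]);X=np.array([np.cos(a),np.sin(a),0]);Y=np.array([np.sin(a),-np.cos(a),0])
for cu,cv in [(300,250),(377,200),(377,265),(377,300),(355,310),(377,325),(377,350),(397,310),(320,300),(440,300),(377,390)]:
  w=world(c,130+cu/3,130+cv/3); d=(w-s['tcp_pos']); print(cu,cv,w.round(4),'toolxy mm',(d@X*1e3).round(1),(d@Y*1e3).round(1))
```

```text
0.0013706181462155786 [ 0.50880634 -0.337251    0.18405821]
[[254.60100153 235.08471315]
 [254.80146036 219.77235166]
 [254.87138307 238.19949431]] [[373.8030046  315.25413946]
 [374.40438108 269.31705497]
 [374.6141492  324.59848292]]
300 250 [ 0.4955 -0.3498  0.1592] toolxy mm 5.3 -17.5
377 200 [ 0.488  -0.3244  0.1803] toolxy mm 24.5 0.7
377 265 [ 0.4973 -0.3298  0.1896] toolxy mm 13.7 0.6
377 300 [ 0.5039 -0.3336  0.1897] toolxy mm 6.1 0.6
355 310 [ 0.4983 -0.3352  0.2032] toolxy mm 10.1 -3.5
377 325 [ 0.5084 -0.3362  0.1906] toolxy mm 0.9 0.6
377 350 [ 0.5134 -0.3391  0.1905] toolxy mm -4.9 0.7
397 310 [ 0.5024 -0.3285  0.2026] toolxy mm 9.9 4.4
320 300 [ 0.4936 -0.3402  0.202 ] toolxy mm 11.6 -10.2
440 300 [ 0.505  -0.3206  0.2021] toolxy mm 11.7 12.5
377 390 [ 0.5215 -0.3438  0.1904] toolxy mm -14.3 0.7
```

The bar is centred under the TCP (its top measures 0.190), yet the opening reads about 1 mm. I'll try a 40° turn and see whether the line follows.

Call:
step_arm --increments '[{"tx":0,"ty":0,"tz":0,"ax":0,"ay":0,"az":8,"claw":-1},{"tx":0,"ty":0,"tz":0,"ax":0,"ay":0,"az":8,"claw":-1},{"tx":0,"ty":0,"tz":0,"ax":0,"ay":0,"az":8,"claw":-1},{"tx":0,"ty":0,"tz":0,"ax":0,"ay":0,"az":8,"claw":-1},{"tx":0,"ty":0,"tz":0,"ax":0,"ay":0,"az":8,"claw":-1},{"tx":0,"ty":0,"tz":0,"ax":0,"ay":0,"az":0,"claw":-1}]' --newtons 25

```text
time_s: 3.0
tcp_pos: [0.5088, -0.3372, 0.1838]
eef_rot: [-180.0, 0.0, -170.0]
contact_force: [0.1, -0.0, 0.7]
gripper_width: 0.0007
```

Run:
```python
from h import *
c=cap('wrist');cv2.imwrite('pics/w4.png',cv2.resize(c['image'][130:300,130:390],None,fx=3,fy=3))
s=r.get_state();print(s['gripper_width'],s['contact_force'],s['moment'],s['eef_rot'])
```

```text
0.00023245493980071524 [ 0.52319913 -0.38362137 -0.53135114] [-0.03273206  0.01500713  0.00851444] [-1.79996305e+02  7.33645709e-03 -1.70279759e+02]
```

View pics/w4.png

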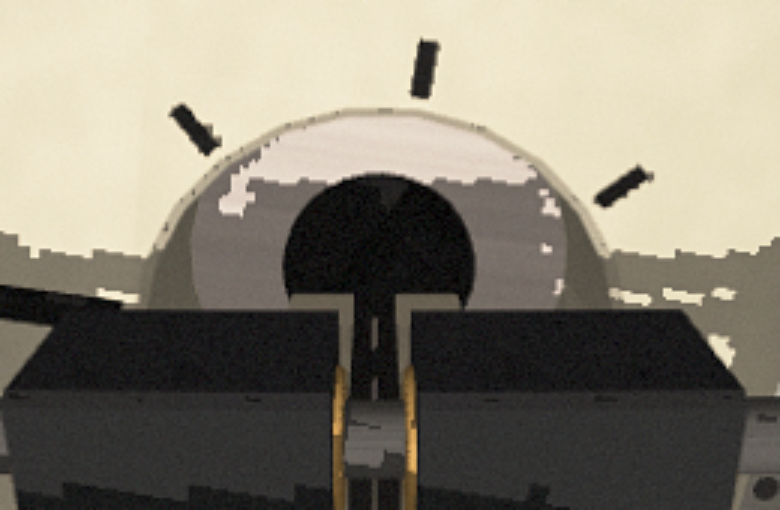

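```bash
cat > dial.py <<'E'
from h import *
def bar(cam):
    c=cap(cam); v,u=np.mgrid[0:384,0:512]; K=np.array([[c['fx'],0,c['cx']],[0,c['fy'],c['cy']],[0,0,1.]])
    p=cv2.undistortPoints(np.stack([u.ravel(),v.ravel()],1).astype(float)[:,None],K,np.array(c['distortion'],float))[:,0]
    d=c['depth'].ravel(); W=(np.c_[p,np.ones(len(p))]*d[:,None]-np.array(c['t']).ravel())@np.array(c['R'])
    D=W[:,:2]-[.5087,-.337]; m=(d>0)&(np.hypot(*D.T)<.03)&(W[:,2]>.184)&(W[:,2]<.195)
    g=c['image'].reshape(-1,3).mean(1)
    return c,W[m],g[m]
if __name__=='__main__':
    import sys
    for cam in sys.argv[1:]:
        c,W,g=bar(cam); D=W[:,:2]-W[:,:2].mean(0); 
        w,V=np.linalg.eigh(np.cov(D.T)); a=np.degrees(np.arctan2(V[1,1],V[0,1]))
        print(cam,len(W),'mean',W.mean(0).round(4),'axis deg',a.round(1),np.sqrt(w)*1e3)
        l=W[g>120]; 
        if len(l)>3: e=l[:,:2].mean(0)-[.5087,-.337]; print('line',len(l),np.degrees(np.arctan2(e[1],e[0])).round(1), l.mean(0).round(4))
E
python3 dial.py wrist scene top
```

```text
wrist 672 mean [ 0.4942 -0.3315  0.1892] axis deg 151.6 [4.04078387 7.2008944 ]
scene 38 mean [ 0.5165 -0.3363  0.1886] axis deg 144.4 [ 4.38047643 13.45622082]
top 1 mean [ 0.4888 -0.3242  0.1866] axis deg nan [nan nan]dial.py:13: RuntimeWarning: Degrees of freedom <= 0 for slice
  w,V=np.linalg.eigh(np.cov(D.T)); a=np.degrees(np.arctan2(V[1,1],V[0,1]))
  c *= np.true_divide(1, fact)
  c *= np.true_divide(1, fact)
```

The bar has not turned (its axis is still about -28°), and the pads' lower edge measures near z 0.20. The fingertips seem to be above the bar, so I'm checking that.

Run:
```python
from h import *
c=load('wrist');s=r.get_state();print(r.finger_overhang,[a for a in dir(r) if a[0]!='_'],s['tcp_pos'])
a=np.radians(s['eef_rot'][2]);X=np.array([np.cos(a),np.sin(a),0]);Y=np.array([np.sin(a),-np.cos(a),0])
for cu in (320,362,420):
  for cv in (285,296,300,304,308,330,370):
    w=world(c,130+cu/3,130+cv/3); d=(w-s['tcp_pos']); print(cu,cv,'z',w[2].round(4),'x,y',(d@X*1e3).round(1),(d@Y*1e3).round(1))
```

```text
0.019 ['Unreachable', 'close_job', 'finger_overhang', 'get_state'] [ 0.50871117 -0.33724496  0.18369944]
320 285 z 0.1596 x,y -3.3 -12.6
320 296 z 0.1986 x,y 11.2 -10.1
320 300 z 0.2015 x,y 11.7 -9.9
320 304 z 0.2025 x,y 11.3 -9.9
320 308 z 0.2049 x,y 11.6 -9.7
320 330 z 0.2696 x,y 39.0 -5.4
320 370 z 0.2778 x,y 38.8 -5.0
362 285 z 0.185 x,y 7.6 -2.2
362 296 z 0.1951 x,y 9.6 -2.1
362 300 z 0.1981 x,y 10.1 -2.0
362 304 z 0.1993 x,y 9.9 -2.0
362 308 z 0.2007 x,y 9.6 -2.0
362 330 z 0.2105 x,y 9.9 -1.9
362 370 z 0.2252 x,y 9.9 -1.7
420 285 z 0.1901 x,y 9.8 9.6
420 296 z 0.1988 x,y 11.3 9.1
420 300 z 0.2014 x,y 11.6 9.0
420 304 z 0.2029 x,y 11.5 8.9
420 308 z 0.2044 x,y 11.4 8.8
420 330 z 0.2697 x,y 39.1 5.0
420 370 z 0.2776 x,y 38.7 4.6
```

The pads' lower edge measures z ≈ 0.196, about 31 mm higher than the reported TCP implies, and the bar's top is at 0.190. So the gripper closed above the bar. I'll turn back, reopen, and go 22 mm lower while watching the force.

Call:
step_arm --increments '[{"tx":0,"ty":0,"tz":0,"ax":0,"ay":0,"az":-8,"claw":-0.3},{"tx":0,"ty":0,"tz":0,"ax":0,"ay":0,"az":-8,"claw":-0.3},{"tx":0,"ty":0,"tz":0,"ax":0,"ay":0,"az":-8,"claw":-0.3},{"tx":0,"ty":0,"tz":0,"ax":0,"ay":0,"az":-8,"claw":-0.3},{"tx":0,"ty":0,"tz":0,"ax":0,"ay":0,"az":-8,"claw":-0.3},{"tx":0,"ty":0,"tz":0,"ax":0,"ay":0,"az":0,"claw":-0.3},{"tx":0,"ty":0,"tz":-6,"ax":0,"ay":0,"az":0,"claw":-0.3},{"tx":0,"ty":0,"tz":-6,"ax":0,"ay":0,"az":0,"claw":-0.3},{"tx":0,"ty":0,"tz":-5,"ax":0,"ay":0,"az":0,"claw":-0.3},{"tx":0,"ty":0,"tz":-5,"ax":0,"ay":0,"az":0,"claw":-0.3},{"tx":0,"ty":0,"tz":0,"ax":0,"ay":0,"az":0,"claw":-0.3}]' --newtons 25

```text
time_s: 4.3
tcp_pos: [0.5082, -0.337, 0.1605]
eef_rot: [-180.0, -0.1, 149.9]
contact_force: [0.1, 0.3, 0.8]
gripper_width: 0.0307
```

```bash
cat > tip.py <<'E'
from h import *
c=cap('wrist');s=r.get_state();print(s['tcp_pos'].round(4),s['eef_rot'].round(1),s['gripper_width'].round(4) if hasattr(s['gripper_width'],'round') else s['gripper_width'],s['contact_force'].round(1))
v,u=np.mgrid[0:384,0:512]; K=np.array([[c['fx'],0,c['cx']],[0,c['fy'],c['cy']],[0,0,1.]])
p=cv2.undistortPoints(np.stack([u.ravel(),v.ravel()],1).astype(float)[:,None],K,np.array(c['distortion'],float))[:,0]
d=c['depth'].ravel(); W=(np.c_[p,np.ones(len(p))]*d[:,None]-np.array(c['t']).ravel())@np.array(c['R'])
a=np.radians(s['eef_rot'][2]);X=np.array([np.cos(a),np.sin(a),0]);Y=np.array([np.sin(a),-np.cos(a),0])
D=(W-s['tcp_pos'])*1e3; x=D@X;y=D@Y;z=D[:,2]
g=c['image'].reshape(-1,3).mean(1)
m=(d>0)&(x>8.5)&(x<13)&(abs(y)<32)&(z>-30)&(z<90)
for lo in range(-30,70,5):
    k=m&(z>=lo)&(z<lo+5); print(lo,k.sum(),y[k].round().min() if k.any() else '',y[k].round().max() if k.any() else '')
E
python3 tip.py
```

```text
[ 0.5084 -0.3372  0.1611] [-1.800e+02 -1.000e-01  1.499e+02] 0.03071388719198771 [0.5 0.  0.6]
-30 0  
-25 0  
-20 0  
-15 0  
-10 218 -32.0 32.0
-5 280 -31.0 31.0
0 3 16.0 21.0
5 14 -19.0 19.0
10 89 -31.0 30.0
15 223 -31.0 31.0
20 229 -31.0 31.0
25 476 -30.0 30.0
30 239 -30.0 29.0
35 201 -28.0 28.0
40 254 -27.0 27.0
45 254 -26.0 26.0
50 68 -25.0 25.0
55 0  
60 0  
65 5 -19.0 19.0
```

The reported TCP z reads about 30 mm too low: it gives 0.161 with no contact, and the tips are seen at about 0.172. From here I'll use tip height ≈ reported z + 11 mm. I'm going 5 mm lower, then closing and turning to the off stop.

Call:
step_arm --increments '[{"tx":0,"ty":0,"tz":-5,"ax":0,"ay":0,"az":0,"claw":-0.3},{"tx":0,"ty":0,"tz":0,"ax":0,"ay":0,"az":0,"claw":-1},{"tx":0,"ty":0,"tz":0,"ax":0,"ay":0,"az":0,"claw":-1},{"tx":0,"ty":0,"tz":0,"ax":0,"ay":0,"az":0,"claw":-1},{"tx":0,"ty":0,"tz":0,"ax":0,"ay":0,"az":0,"claw":-1}]' --newtons 25

```text
time_s: 4.85
tcp_pos: [0.5092, -0.3371, 0.1568]
eef_rot: [180.0, 0.0, 149.9]
contact_force: [2.2, 1.5, 0.2]
gripper_width: 0.014
```

Call:
step_arm --increments '[{"tx":0,"ty":0,"tz":0,"ax":0,"ay":0,"az":8,"claw":-1},{"tx":0,"ty":0,"tz":0,"ax":0,"ay":0,"az":8,"claw":-1},{"tx":0,"ty":0,"tz":0,"ax":0,"ay":0,"az":8,"claw":-1},{"tx":0,"ty":0,"tz":0,"ax":0,"ay":0,"az":8,"claw":-1},{"tx":0,"ty":0,"tz":0,"ax":0,"ay":0,"az":8,"claw":-1},{"tx":0,"ty":0,"tz":0,"ax":0,"ay":0,"az":8,"claw":-1},{"tx":0,"ty":0,"tz":0,"ax":0,"ay":0,"az":8,"claw":-1},{"tx":0,"ty":0,"tz":0,"ax":0,"ay":0,"az":8,"claw":-1},{"tx":0,"ty":0,"tz":0,"ax":0,"ay":0,"az":7,"claw":-1},{"tx":0,"ty":0,"tz":0,"ax":0,"ay":0,"az":3,"claw":-1},{"tx":0,"ty":0,"tz":0,"ax":0,"ay":0,"az":3,"claw":-1},{"tx":0,"ty":0,"tz":0,"ax":0,"ay":0,"az":0,"claw":-1}]'

```text
time_s: 6.05
tcp_pos: [0.5089, -0.3356, 0.1567]
eef_rot: [179.9, 0.1, -133.0]
contact_force: [0.6, 8.7, 2.2]
gripper_width: 0.014
```

```bash
python3 - <<'E'
from h import *
s=r.get_state();print(s['gripper_width'],s['contact_force'],s['moment'],s['eef_rot'])
E
python3 dial.py wrist
```

```text
0.014030873445350337 [0.5896088  8.72011543 2.17321147] [ 3.44707789 -0.32460927 -0.10300413] [ 1.79931784e+02  1.03741243e-01 -1.33003682e+02]
wrist 1795 mean [ 0.5017 -0.3427  0.1891] axis deg 46.8 [ 6.60888051 10.50441219]
line 72 52.9 [ 0.517  -0.326   0.1904]
```

Call:
step_arm --increments '[{"tx":0,"ty":0,"tz":0,"ax":0,"ay":0,"az":2,"claw":-1},{"tx":0,"ty":0,"tz":0,"ax":0,"ay":0,"az":2,"claw":-1},{"tx":0,"ty":0,"tz":0,"ax":0,"ay":0,"az":0,"claw":-1}]'

```text
time_s: 6.4
tcp_pos: [0.5087, -0.3358, 0.1567]
eef_rot: [179.9, 0.1, -129.1]
contact_force: [0.5, 8.4, 2.6]
gripper_width: 0.0145
```

Run:
```python
from h import *
s=r.get_state();print(s['gripper_width'],s['contact_force'],s['moment'],s['eef_rot'])
```

```text
0.014490282521083744 [0.50654072 8.40315774 2.6377545 ] [ 3.09134394 -0.19293283 -0.67074117] [ 1.79940248e+02  1.05110718e-01 -1.29100445e+02]
```

The moment rose to -0.67 N m and the pads slipped, so the dial is on its off stop. I'm releasing it and going above the knob.

Call:
step_arm --increments '[{"tx":0,"ty":0,"tz":0,"ax":0,"ay":0,"az":0,"claw":-0.3},{"tx":0,"ty":0,"tz":0,"ax":0,"ay":0,"az":0,"claw":-0.3},{"tx":0,"ty":0,"tz":0,"ax":0,"ay":0,"az":0,"claw":-0.3},{"tx":0,"ty":0,"tz":40,"ax":0,"ay":0,"az":0,"claw":-0.3},{"tx":0,"ty":0,"tz":40,"ax":0,"ay":0,"az":0,"claw":-0.3},{"tx":10,"ty":39,"tz":0,"ax":0,"ay":0,"az":8,"claw":0.6},{"tx":10,"ty":39,"tz":0,"ax":0,"ay":0,"az":8,"claw":0.6},{"tx":10,"ty":39,"tz":0,"ax":0,"ay":0,"az":8,"claw":0.6},{"tx":10,"ty":39,"tz":0,"ax":0,"ay":0,"az":8,"claw":0.6},{"tx":9,"ty":37,"tz":0,"ax":0,"ay":0,"az":7,"claw":0.6},{"tx":0,"ty":0,"tz":0,"ax":0,"ay":0,"az":0,"claw":0.6},{"tx":0,"ty":0,"tz":0,"ax":0,"ay":0,"az":0,"claw":0.6}]'

```text
time_s: 7.6
tcp_pos: [0.5578, -0.1436, 0.2367]
eef_rot: [180.0, -0.0, -90.1]
contact_force: [-0.3, -0.1, 0.7]
gripper_width: 0.0699
```

```bash
sed -i 's/^E$//' tip.py; python3 dial.py top; python3 tip.py | sed -n '1p;8,13p'
python3 - <<'E'
from h import *
c=load('wrist');d=load('top')
a=c['image'];b=cv2.resize(d['image'][150:230,270:420],None,fx=2.56,fy=2.56,interpolation=cv2.INTER_CUBIC)
o=np.zeros((384+b.shape[0],512,3),np.uint8);o[:384]=a;o[384:,:b.shape[1]]=b
cv2.imwrite('pics/w5.png',o)
E
```

```text
top 67 mean [ 0.5064 -0.3362  0.1892] axis deg 48.1 [ 4.20356073 13.97788008]
line 14 62.8 [ 0.5107 -0.3331  0.1903]
[ 0.5575 -0.1449  0.2367] [180.   -0.  -90.2] 0.0700551784876723 [0.7 0.1 0.7]
0 0  
5 0  
10 0  
15 0  
20 0  
25 0
```

View pics/w5.png

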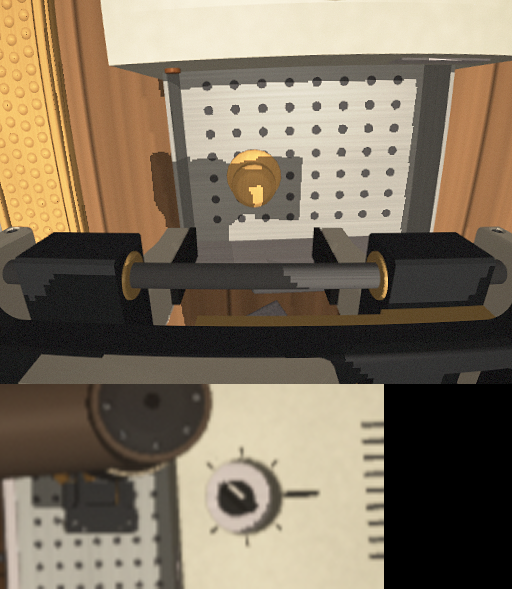

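The dial now points to the front left (axis 48°), which is off. The knob is at wrist pixel (254,178). I'll refine its position from depth.

```bash
cat > cloud.py <<'E'
from h import *
def cloud(c):
    v,u=np.mgrid[0:384,0:512]; K=np.array([[c['fx'],0,c['cx']],[0,c['fy'],c['cy']],[0,0,1.]])
    p=cv2.undistortPoints(np.stack([u.ravel(),v.ravel()],1).astype(float)[:,None],K,np.array(c['distortion'],float))[:,0]
    d=c['depth'].ravel(); W=(np.c_[p,np.ones(len(p))]*d[:,None]-np.array(c['t']).ravel())@np.array(c['R']); W[d<=0]=np.nan
    return W,c['image'].reshape(-1,3)
def brass(im):
    h=cv2.cvtColor(im.reshape(-1,1,3).astype(np.uint8),cv2.COLOR_BGR2HSV)[:,0]; return (h[:,0]>12)&(h[:,0]<32)&(h[:,1]>110)
E
python3 - <<'E'
from cloud import *
c=load('wrist');W,im=cloud(c)
m=(abs(W[:,0]-.558)<.05)&(abs(W[:,1]+.144)<.06)&(W[:,2]<.14)
for lo,hi in((.075,.085),(.1,.11),(.115,.122),(.122,.13)):
  k=m&(W[:,2]>lo)&(W[:,2]<hi)&brass(im); 
  if k.any(): print(lo,k.sum(),W[k].min(0).round(4),W[k].max(0).round(4))
k=(abs(W[:,0]-.5)<.05)&(W[:,2]>.12)&(W[:,2]<.145)&(W[:,1]>-.1);print('panel',W[k].min(0),W[k].max(0))
k=(abs(W[:,0]-.5)<.1)&(W[:,2]>.19)&(W[:,2]<.21)&(W[:,1]<-.2);print('deckfront',W[k].max(0))
k=(abs(W[:,1]+.15)<.03)&(W[:,2]>.117)&(W[:,2]<.125)&~brass(im);print('walls',np.nanmin(W[k],0),np.nanmax(W[k],0))
E
```

```text
0.075 805 [ 0.5272 -0.1745  0.0752] [ 0.5894 -0.1253  0.0825]
0.1 36 [ 0.5386 -0.1667  0.1039] [ 0.5787 -0.1538  0.1098]
0.115 335 [ 0.536  -0.1664  0.1155] [ 0.5805 -0.1216  0.122 ]
0.122 1165 [ 0.5383 -0.1643  0.122 ] [ 0.5781 -0.1242  0.1288]
panel [ 0.49360663 -0.06344656  0.12001854] [ 0.54917948 -0.06007071  0.13240184]
deckfront [ 0.59999992 -0.25246159  0.20356392]
walls [ 0.36233419 -0.17987367  0.11701464] [ 0.6403536 -0.1200337  0.1227195]
```

Call:
step_arm --increments '[{"tx":0,"ty":0,"tz":-45,"ax":0,"ay":0,"az":0,"claw":0.6},{"tx":0,"ty":0,"tz":-45,"ax":0,"ay":0,"az":0,"claw":0.6},{"tx":0,"ty":0,"tz":-35,"ax":0,"ay":0,"az":0,"claw":0.6},{"tx":0,"ty":0,"tz":-20,"ax":0,"ay":0,"az":0,"claw":0.6},{"tx":0,"ty":0,"tz":-10,"ax":0,"ay":0,"az":0,"claw":0.6},{"tx":0,"ty":0,"tz":0,"ax":0,"ay":0,"az":0,"claw":0.6},{"tx":0,"ty":0,"tz":0,"ax":0,"ay":0,"az":0,"claw":-1},{"tx":0,"ty":0,"tz":0,"ax":0,"ay":0,"az":0,"claw":-1},{"tx":0,"ty":0,"tz":0,"ax":0,"ay":0,"az":0,"claw":-1},{"tx":0,"ty":0,"tz":0,"ax":0,"ay":0,"az":0,"claw":-1},{"tx":0,"ty":0,"tz":15,"ax":0,"ay":0,"az":0,"claw":-1},{"tx":0,"ty":0,"tz":20,"ax":0,"ay":0,"az":0,"claw":-1}]' --newtons 35

```text
time_s: 8.9
tcp_pos: [0.5564, -0.1441, 0.116]
eef_rot: [179.8, 0.0, -90.1]
contact_force: [0.5, -0.4, -2.7]
gripper_width: 0.0449
```

Call:
step_arm --increments '[{"tx":0,"ty":0,"tz":40,"ax":0,"ay":0,"az":0,"claw":-1},{"tx":0,"ty":0,"tz":30,"ax":0,"ay":0,"az":0,"claw":-1},{"tx":2,"ty":30,"tz":0,"ax":0,"ay":0,"az":0,"claw":-1},{"tx":2,"ty":42,"tz":0,"ax":0,"ay":0,"az":0,"claw":-1},{"tx":2,"ty":44,"tz":0,"ax":0,"ay":0,"az":0,"claw":-1},{"tx":2,"ty":44,"tz":0,"ax":0,"ay":0,"az":0,"claw":-1},{"tx":2,"ty":44,"tz":0,"ax":0,"ay":0,"az":0,"claw":-1},{"tx":2,"ty":44,"tz":0,"ax":0,"ay":0,"az":0,"claw":-1},{"tx":1,"ty":44,"tz":0,"ax":0,"ay":0,"az":0,"claw":-1},{"tx":0,"ty":30,"tz":0,"ax":0,"ay":0,"az":0,"claw":-1},{"tx":0,"ty":16,"tz":0,"ax":0,"ay":0,"az":0,"claw":-1},{"tx":0,"ty":0,"tz":0,"ax":0,"ay":0,"az":0,"claw":-1}]'

```text
time_s: 10.1
tcp_pos: [0.5702, 0.1956, 0.1862]
eef_rot: [180.0, -0.0, -90.0]
contact_force: [-0.5, -1.0, -3.1]
gripper_width: 0.0451
```

Call:
step_arm --increments '[{"tx":0,"ty":0,"tz":-45,"ax":0,"ay":0,"az":0,"claw":-1},{"tx":0,"ty":0,"tz":-45,"ax":0,"ay":0,"az":0,"claw":-1},{"tx":0,"ty":0,"tz":-40,"ax":0,"ay":0,"az":0,"claw":-1},{"tx":0,"ty":0,"tz":-24,"ax":0,"ay":0,"az":0,"claw":-1},{"tx":0,"ty":0,"tz":-10,"ax":0,"ay":0,"az":0,"claw":-1},{"tx":0,"ty":0,"tz":-6,"ax":0,"ay":0,"az":0,"claw":-1},{"tx":0,"ty":0,"tz":0,"ax":0,"ay":0,"az":0,"claw":-1}]'

```text
time_s: 10.8
tcp_pos: [0.5712, 0.1934, 0.0177]
eef_rot: [-180.0, 0.0, -90.1]
contact_force: [-0.3, 0.7, -3.4]
gripper_width: 0.0453
```

Call:
step_arm --increments '[{"tx":0,"ty":0,"tz":-2,"ax":0,"ay":0,"az":0,"claw":-1},{"tx":0,"ty":0,"tz":0,"ax":0,"ay":0,"az":0,"claw":0.6},{"tx":0,"ty":0,"tz":0,"ax":0,"ay":0,"az":0,"claw":0.6},{"tx":0,"ty":0,"tz":0,"ax":0,"ay":0,"az":0,"claw":0.6},{"tx":0,"ty":0,"tz":40,"ax":0,"ay":0,"az":0,"claw":0.6},{"tx":0,"ty":0,"tz":45,"ax":0,"ay":0,"az":0,"claw":0.6},{"tx":0,"ty":10,"tz":45,"ax":0,"ay":0,"az":7,"claw":-0.05},{"tx":-20,"ty":35,"tz":25,"ax":0,"ay":0,"az":8,"claw":-0.05},{"tx":-20,"ty":38,"tz":20,"ax":0,"ay":0,"az":8,"claw":-0.05},{"tx":-20,"ty":38,"tz":10,"ax":0,"ay":0,"az":8,"claw":-0.05},{"tx":-20,"ty":38,"tz":0,"ax":0,"ay":0,"az":8,"claw":-0.05},{"tx":-20,"ty":38,"tz":0,"ax":0,"ay":0,"az":8,"claw":-0.05}]'

```text
time_s: 12.0
tcp_pos: [0.4698, 0.3924, 0.2008]
eef_rot: [-179.9, 0.0, -42.8]
contact_force: [1.3, -0.5, -0.2]
gripper_width: 0.0418
```

Call:
step_arm --increments '[{"tx":0,"ty":0,"tz":0,"ax":0,"ay":0,"az":8,"claw":-0.05},{"tx":0,"ty":0,"tz":0,"ax":0,"ay":0,"az":6,"claw":-0.05},{"tx":0,"ty":0,"tz":0,"ax":0,"ay":0,"az":0,"claw":-0.05}]'

```text
time_s: 12.3
tcp_pos: [0.4703, 0.3913, 0.1998]
eef_rot: [-180.0, 0.0, -29.0]
contact_force: [0.6, 0.5, -0.4]
gripper_width: 0.0415
```

```bash
cat > find.py <<'E'
from cloud import *
def items(cam='wrist',zmin=.012,cen=(.448,.385)):
    c=cap(cam);W,im=cloud(c)
    mk=brass(im)&(W[:,2]>zmin)&(W[:,2]<.07)&(abs(W[:,0]-cen[0])<.2)&(abs(W[:,1]-cen[1])<.2)
    m=mk.reshape(384,512).astype(np.uint8)
    n,l,st,_=cv2.connectedComponentsWithStats(m)
    for i in range(1,n):
        if st[i,4]<150: continue
        P=W[(l==i).ravel()]; zt=np.percentile(P[:,2],95); T=P[P[:,2]>zt-.012][:,:2]
        (cx,cy),(w,h),a=cv2.minAreaRect((T*1000).astype(np.float32))
        if w<h: a+=90; w,h=h,w
        print(cam,'px',st[i,:4],'ctr',round(cx/1e3,4),round(cy/1e3,4),'len,wid',round(w,1),round(h,1),'ang',round((a+90)%180-90,1),'ztop',zt.round(4))
    return c
if __name__=='__main__':
    c=items(); s=r.get_state();print(s['tcp_pos'],s['eef_rot'][2],s['gripper_width'])
    d=items('top'); 
    cv2.imwrite('pics/w6.png',np.vstack([c['image'][:,:],cv2.resize(d['image'][130:260,95:265],(512,392))])[:600])
E
python3 find.py
```

```text
wrist px [337   0  61  40] ctr 0.5616 0.2037 len,wid 41.6 19.2 ang 59.2 ztop 0.0605
wrist px [202 104  22 112] ctr 0.5083 0.427 len,wid 128.6 14.2 ang -28.0 ztop 0.0455
wrist px [259 132  13 108] ctr 0.4504 0.3882 len,wid 129.0 13.7 ang -28.9 ztop 0.0455
wrist px [300 152  31  76] ctr 0.4097 0.3369 len,wid 101.4 28.8 ang -31.3 ztop 0.0247
[0.47054286 0.39091265 0.19980956] -29.224488146501947 0.04198116132550682
top px [144 213  29  40] ctr 0.3886 0.3485 len,wid 148.1 29.7 ang -31.8 ztop 0.0269
```

View pics/w6.png

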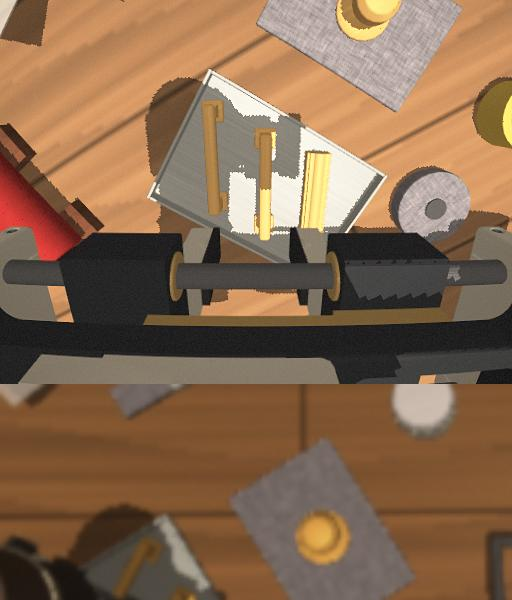

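The knob stands on the pad, and all three pieces are located in the tray. I'm taking pull_a at (0.508, 0.427).

Call:
step_arm --increments '[{"tx":19,"ty":18,"tz":-20,"ax":0,"ay":0,"az":1,"claw":-0.05},{"tx":19,"ty":18,"tz":-25,"ax":0,"ay":0,"az":0,"claw":-0.05},{"tx":0,"ty":0,"tz":-45,"ax":0,"ay":0,"az":0,"claw":-0.05},{"tx":0,"ty":0,"tz":-45,"ax":0,"ay":0,"az":0,"claw":-0.05},{"tx":0,"ty":0,"tz":-35,"ax":0,"ay":0,"az":0,"claw":-0.05},{"tx":0,"ty":0,"tz":-15,"ax":0,"ay":0,"az":0,"claw":-0.05},{"tx":0,"ty":0,"tz":-7,"ax":0,"ay":0,"az":0,"claw":-0.05},{"tx":0,"ty":0,"tz":0,"ax":0,"ay":0,"az":0,"claw":-1},{"tx":0,"ty":0,"tz":0,"ax":0,"ay":0,"az":0,"claw":-1},{"tx":0,"ty":0,"tz":0,"ax":0,"ay":0,"az":0,"claw":-1},{"tx":0,"ty":0,"tz":0,"ax":0,"ay":0,"az":0,"claw":-1},{"tx":0,"ty":0,"tz":15,"ax":0,"ay":0,"az":0,"claw":-1}]' --newtons 45

```text
time_s: 13.6
tcp_pos: [0.5075, 0.4255, 0.0217]
eef_rot: [179.8, 0.1, -28.2]
contact_force: [-0.5, 0.2, -2.4]
gripper_width: 0.0133
```

Call:
step_arm --increments '[{"tx":0,"ty":0,"tz":45,"ax":0,"ay":0,"az":0,"claw":-1},{"tx":0,"ty":0,"tz":45,"ax":0,"ay":0,"az":0,"claw":-1},{"tx":0,"ty":0,"tz":45,"ax":0,"ay":0,"az":0,"claw":-1},{"tx":0,"ty":-20,"tz":35,"ax":0,"ay":0,"az":-6,"claw":-1},{"tx":9,"ty":-46,"tz":0,"ax":0,"ay":0,"az":-7,"claw":-1},{"tx":9,"ty":-46,"tz":0,"ax":0,"ay":0,"az":-7,"claw":-1},{"tx":9,"ty":-46,"tz":0,"ax":0,"ay":0,"az":-7,"claw":-1},{"tx":9,"ty":-46,"tz":0,"ax":0,"ay":0,"az":-7,"claw":-1},{"tx":9,"ty":-46,"tz":0,"ax":0,"ay":0,"az":-7,"claw":-1},{"tx":9,"ty":-46,"tz":0,"ax":0,"ay":0,"az":-7,"claw":-1},{"tx":9,"ty":-46,"tz":0,"ax":0,"ay":0,"az":-7,"claw":-1},{"tx":9,"ty":-46,"tz":0,"ax":0,"ay":0,"az":-7,"claw":-1}]'

```text
time_s: 14.8
tcp_pos: [0.5804, 0.0369, 0.1941]
eef_rot: [-179.9, 0.0, -90.4]
contact_force: [1.4, 0.4, -2.0]
gripper_width: 0.0135
```

Call:
step_arm --increments '[{"tx":3,"ty":-46,"tz":0,"ax":0,"ay":0,"az":0,"claw":-1},{"tx":0,"ty":-46,"tz":0,"ax":0,"ay":0,"az":0,"claw":-1},{"tx":0,"ty":-46,"tz":0,"ax":0,"ay":0,"az":0,"claw":-1},{"tx":0,"ty":-40,"tz":0,"ax":0,"ay":0,"az":0,"claw":-1},{"tx":0,"ty":-19,"tz":0,"ax":0,"ay":0,"az":0,"claw":-1},{"tx":0,"ty":0,"tz":0,"ax":0,"ay":0,"az":0,"claw":-1}]'

```text
time_s: 15.4
tcp_pos: [0.5829, -0.1609, 0.1935]
eef_rot: [-180.0, -0.0, -90.3]
contact_force: [-0.5, 0.2, -2.5]
gripper_width: 0.0141
```

Call:
step_arm --increments '[{"tx":0,"ty":0,"tz":-45,"ax":0,"ay":0,"az":0,"claw":-1},{"tx":0,"ty":0,"tz":-40,"ax":0,"ay":0,"az":0,"claw":-1},{"tx":0,"ty":0,"tz":-20,"ax":0,"ay":0,"az":0,"claw":-1},{"tx":0,"ty":0,"tz":-9,"ax":0,"ay":0,"az":0,"claw":-1},{"tx":0,"ty":0,"tz":-5,"ax":0,"ay":0,"az":0,"claw":-1},{"tx":0,"ty":0,"tz":0,"ax":0,"ay":0,"az":0,"claw":-1},{"tx":0,"ty":0,"tz":0,"ax":0,"ay":0,"az":0,"claw":-0.3},{"tx":0,"ty":0,"tz":0,"ax":0,"ay":0,"az":0,"claw":-0.3},{"tx":0,"ty":0,"tz":0,"ax":0,"ay":0,"az":0,"claw":-0.3},{"tx":0,"ty":0,"tz":40,"ax":0,"ay":0,"az":0,"claw":-0.3},{"tx":0,"ty":0,"tz":45,"ax":0,"ay":0,"az":0,"claw":-0.3},{"tx":0,"ty":0,"tz":35,"ax":0,"ay":0,"az":0,"claw":-0.3}]'

```text
time_s: 16.6
tcp_pos: [0.5845, -0.1582, 0.1965]
eef_rot: [-179.9, -0.0, -90.1]
contact_force: [0.3, 0.3, 0.8]
gripper_width: 0.031
```

Call:
step_arm --increments '[{"tx":-12,"ty":45,"tz":0,"ax":0,"ay":0,"az":5,"claw":-0.05},{"tx":-12,"ty":46,"tz":0,"ax":0,"ay":0,"az":5,"claw":-0.05},{"tx":-12,"ty":46,"tz":0,"ax":0,"ay":0,"az":5,"claw":-0.05},{"tx":-12,"ty":46,"tz":0,"ax":0,"ay":0,"az":5,"claw":-0.05},{"tx":-12,"ty":46,"tz":0,"ax":0,"ay":0,"az":5,"claw":-0.05},{"tx":-12,"ty":46,"tz":0,"ax":0,"ay":0,"az":5,"claw":-0.05},{"tx":-12,"ty":46,"tz":0,"ax":0,"ay":0,"az":5,"claw":-0.05},{"tx":-12,"ty":46,"tz":0,"ax":0,"ay":0,"az":5,"claw":-0.05},{"tx":-12,"ty":46,"tz":0,"ax":0,"ay":0,"az":6,"claw":-0.05},{"tx":-12,"ty":46,"tz":0,"ax":0,"ay":0,"az":6,"claw":-0.05},{"tx":-12,"ty":46,"tz":0,"ax":0,"ay":0,"az":6,"claw":-0.05},{"tx":-1,"ty":43,"tz":0,"ax":0,"ay":0,"az":3,"claw":-0.05}]'

```text
time_s: 17.8
tcp_pos: [0.4492, 0.3922, 0.1944]
eef_rot: [-179.9, 0.0, -28.8]
contact_force: [1.5, 0.8, 0.2]
gripper_width: 0.0415
```

```bash
python3 find.py
python3 - <<'E'
import find; find.items('scene',.078,(.5,-.16))
E
```

```text
wrist px [334   0  48  21] ctr 0.5528 0.2046 len,wid 27.3 4.3 ang 64.3 ztop 0.0459
wrist px [251 116  14 112] ctr 0.4497 0.3884 len,wid 128.4 13.5 ang -29.6 ztop 0.0456
wrist px [293 138  33  93] ctr 0.4018 0.3417 len,wid 117.6 29.3 ang -30.8 ztop 0.0247
[0.45027546 0.39774611 0.19385529] -28.563825652198464 0.041615615056619655
top px [144 213  29  40] ctr 0.3884 0.3482 len,wid 147.2 29.8 ang -31.3 ztop 0.0279
```

Call:
step_arm --increments '[{"tx":0,"ty":0,"tz":-40,"ax":0,"ay":0,"az":0,"claw":-0.05},{"tx":0,"ty":0,"tz":-40,"ax":0,"ay":0,"az":0,"claw":-0.05},{"tx":0,"ty":0,"tz":0,"ax":0,"ay":0,"az":0,"claw":-0.05}]'

```text
time_s: 18.25
tcp_pos: [0.4483, 0.3861, 0.1089]
eef_rot: [179.5, 0.1, -29.2]
contact_force: [-0.7, -1.0, -0.1]
gripper_width: 0.0417
```

Call:
step_arm --increments '[{"tx":1,"ty":2,"tz":-45,"ax":0,"ay":0,"az":0,"claw":-0.05},{"tx":0,"ty":0,"tz":-35,"ax":0,"ay":0,"az":0,"claw":-0.05},{"tx":0,"ty":0,"tz":-18,"ax":0,"ay":0,"az":0,"claw":-0.05},{"tx":0,"ty":0,"tz":-7,"ax":0,"ay":0,"az":0,"claw":-0.05},{"tx":0,"ty":0,"tz":0,"ax":0,"ay":0,"az":0,"claw":-1},{"tx":0,"ty":0,"tz":0,"ax":0,"ay":0,"az":0,"claw":-1},{"tx":0,"ty":0,"tz":0,"ax":0,"ay":0,"az":0,"claw":-1},{"tx":0,"ty":0,"tz":0,"ax":0,"ay":0,"az":0,"claw":-1},{"tx":0,"ty":0,"tz":15,"ax":0,"ay":0,"az":0,"claw":-1},{"tx":0,"ty":0,"tz":40,"ax":0,"ay":0,"az":0,"claw":-1},{"tx":0,"ty":0,"tz":45,"ax":0,"ay":0,"az":0,"claw":-1},{"tx":0,"ty":0,"tz":45,"ax":0,"ay":0,"az":0,"claw":-1}]'

```text
time_s: 19.45
tcp_pos: [0.4512, 0.3913, 0.1552]
eef_rot: [180.0, 0.0, -29.1]
contact_force: [1.3, 2.5, -2.9]
gripper_width: 0.0136
```

Call:
step_arm --increments '[{"tx":0,"ty":-15,"tz":40,"ax":0,"ay":0,"az":-6,"claw":-1},{"tx":6,"ty":-46,"tz":0,"ax":0,"ay":0,"az":-7,"claw":-1},{"tx":6,"ty":-46,"tz":0,"ax":0,"ay":0,"az":-7,"claw":-1},{"tx":6,"ty":-46,"tz":0,"ax":0,"ay":0,"az":-7,"claw":-1},{"tx":6,"ty":-46,"tz":0,"ax":0,"ay":0,"az":-7,"claw":-1},{"tx":6,"ty":-46,"tz":0,"ax":0,"ay":0,"az":-7,"claw":-1},{"tx":6,"ty":-46,"tz":0,"ax":0,"ay":0,"az":-7,"claw":-1},{"tx":6,"ty":-46,"tz":0,"ax":0,"ay":0,"az":-7,"claw":-1},{"tx":6,"ty":-46,"tz":0,"ax":0,"ay":0,"az":-6,"claw":-1},{"tx":5,"ty":-46,"tz":0,"ax":0,"ay":0,"az":0,"claw":-1},{"tx":0,"ty":-46,"tz":0,"ax":0,"ay":0,"az":0,"claw":-1},{"tx":0,"ty":-40,"tz":0,"ax":0,"ay":0,"az":0,"claw":-1}]'

```text
time_s: 20.65
tcp_pos: [0.5041, -0.1253, 0.1939]
eef_rot: [-180.0, 0.0, -90.1]
contact_force: [0.8, 0.3, -2.6]
gripper_width: 0.0137
```

Call:
step_arm --increments '[{"tx":0,"ty":-32,"tz":0,"ax":0,"ay":0,"az":0,"claw":-1},{"tx":0,"ty":0,"tz":0,"ax":0,"ay":0,"az":0,"claw":-1},{"tx":0,"ty":0,"tz":0,"ax":0,"ay":0,"az":0,"claw":-1}]'

```text
time_s: 20.95
tcp_pos: [0.5041, -0.1559, 0.1936]
eef_rot: [180.0, 0.0, -90.2]
contact_force: [-0.8, -0.5, -2.9]
gripper_width: 0.0137
```

Run:
```python
from cloud import *
for cam in('wrist',):
    c=cap(cam);W,im=cloud(c);b=brass(im)
    m=(b&(W[:,2]>.09)&(W[:,2]<.24)&(W[:,1]<-.05)&(W[:,0]>.36)&(W[:,0]<.64)).reshape(384,512).astype(np.uint8)
    n,l,st,_=cv2.connectedComponentsWithStats(m)
    for i in range(1,n):
        if st[i,4]>60: P=W[(l==i).ravel()];print(st[i],P.min(0).round(3),P.max(0).round(3))
s=r.get_state();print(s['tcp_pos'],s['eef_rot'],s['gripper_width'])
```

```text
[ 155  121   26  112 1895] [ 0.575 -0.223  0.09 ] [ 0.59  -0.117  0.115]
[ 233  123   45  140 4556] [ 0.49  -0.225  0.192] [ 0.516 -0.155  0.231]
[237 290  38  26 820] [ 0.49  -0.141  0.191] [ 0.516 -0.093  0.23 ]
[ 0.50431407 -0.15520481  0.19366418] [ 1.79997286e+02  2.34659009e-02 -9.01686035e+01] 0.013406817253048122
```

Call:
step_arm --increments '[{"tx":0,"ty":-4,"tz":-45,"ax":0,"ay":0,"az":0,"claw":-1},{"tx":0,"ty":0,"tz":-40,"ax":0,"ay":0,"az":0,"claw":-1},{"tx":0,"ty":0,"tz":-20,"ax":0,"ay":0,"az":0,"claw":-1},{"tx":0,"ty":0,"tz":-9,"ax":0,"ay":0,"az":0,"claw":-1},{"tx":0,"ty":0,"tz":-5,"ax":0,"ay":0,"az":0,"claw":-1},{"tx":0,"ty":0,"tz":0,"ax":0,"ay":0,"az":0,"claw":-1},{"tx":0,"ty":0,"tz":0,"ax":0,"ay":0,"az":0,"claw":-0.3},{"tx":0,"ty":0,"tz":0,"ax":0,"ay":0,"az":0,"claw":-0.3},{"tx":0,"ty":0,"tz":0,"ax":0,"ay":0,"az":0,"claw":-0.3},{"tx":0,"ty":0,"tz":40,"ax":0,"ay":0,"az":0,"claw":-0.3},{"tx":0,"ty":0,"tz":45,"ax":0,"ay":0,"az":0,"claw":-0.3},{"tx":0,"ty":0,"tz":35,"ax":0,"ay":0,"az":0,"claw":-0.3}]'

```text
time_s: 22.2
tcp_pos: [0.5055, -0.1592, 0.1975]
eef_rot: [-179.9, -0.0, -90.1]
contact_force: [1.5, 0.4, 0.6]
gripper_width: 0.0306
```

Call:
step_arm --increments '[{"tx":-9,"ty":45,"tz":0,"ax":0,"ay":0,"az":5,"claw":0.1},{"tx":-9,"ty":46,"tz":0,"ax":0,"ay":0,"az":5,"claw":0.1},{"tx":-9,"ty":46,"tz":0,"ax":0,"ay":0,"az":5,"claw":0.1},{"tx":-9,"ty":46,"tz":0,"ax":0,"ay":0,"az":5,"claw":0.1},{"tx":-9,"ty":46,"tz":0,"ax":0,"ay":0,"az":5,"claw":0.1},{"tx":-9,"ty":46,"tz":0,"ax":0,"ay":0,"az":5,"claw":0.1},{"tx":-9,"ty":46,"tz":0,"ax":0,"ay":0,"az":5,"claw":0.1},{"tx":-9,"ty":46,"tz":0,"ax":0,"ay":0,"az":6,"claw":0.1},{"tx":-9,"ty":46,"tz":0,"ax":0,"ay":0,"az":6,"claw":0.1},{"tx":-9,"ty":46,"tz":0,"ax":0,"ay":0,"az":6,"claw":0.1},{"tx":-9,"ty":40,"tz":0,"ax":0,"ay":0,"az":6,"claw":0.1},{"tx":0,"ty":8,"tz":0,"ax":0,"ay":0,"az":0,"claw":0.1}]'

```text
time_s: 23.4
tcp_pos: [0.4049, 0.352, 0.1948]
eef_rot: [-179.9, -0.0, -30.7]
contact_force: [-0.2, -0.1, -0.3]
gripper_width: 0.0485
```

Call:
step_arm --increments '[{"tx":0,"ty":0,"tz":0,"ax":0,"ay":0,"az":0,"claw":0.1},{"tx":0,"ty":0,"tz":0,"ax":0,"ay":0,"az":0,"claw":0.1}]'

```text
time_s: 23.6
tcp_pos: [0.4055, 0.3473, 0.1945]
eef_rot: [180.0, 0.0, -31.1]
contact_force: [0.1, 0.3, -0.2]
gripper_width: 0.0482
```

```bash
python3 find.py
```

```text
wrist px [248 123  26 120] ctr 0.3879 0.3494 len,wid 149.4 29.5 ang -31.1 ztop 0.0249
[0.4057125  0.34686206 0.19468148] -31.183531589590984 0.04805436967421287
```

Call:
step_arm --increments '[{"tx":-17,"ty":2,"tz":-35,"ax":0,"ay":0,"az":0,"claw":-0.05},{"tx":0,"ty":0,"tz":-45,"ax":0,"ay":0,"az":0,"claw":-0.05},{"tx":0,"ty":0,"tz":-45,"ax":0,"ay":0,"az":0,"claw":-0.05},{"tx":0,"ty":0,"tz":-40,"ax":0,"ay":0,"az":0,"claw":-0.05},{"tx":0,"ty":0,"tz":-20,"ax":0,"ay":0,"az":0,"claw":-0.05},{"tx":0,"ty":0,"tz":-8,"ax":0,"ay":0,"az":0,"claw":-0.05},{"tx":0,"ty":0,"tz":-3,"ax":0,"ay":0,"az":0,"claw":-0.05},{"tx":0,"ty":0,"tz":0,"ax":0,"ay":0,"az":0,"claw":-1},{"tx":0,"ty":0,"tz":0,"ax":0,"ay":0,"az":0,"claw":-1},{"tx":0,"ty":0,"tz":0,"ax":0,"ay":0,"az":0,"claw":-1},{"tx":0,"ty":0,"tz":0,"ax":0,"ay":0,"az":0,"claw":-1},{"tx":0,"ty":0,"tz":15,"ax":0,"ay":0,"az":0,"claw":-1}]'

```text
time_s: 24.9
tcp_pos: [0.388, 0.3487, 0.0129]
eef_rot: [179.9, 0.0, -31.1]
contact_force: [-0.2, -0.4, -3.4]
gripper_width: 0.0297
```

Call:
step_arm --increments '[{"tx":0,"ty":0,"tz":45,"ax":0,"ay":0,"az":0,"claw":-1},{"tx":0,"ty":0,"tz":45,"ax":0,"ay":0,"az":0,"claw":-1},{"tx":0,"ty":0,"tz":45,"ax":0,"ay":0,"az":0,"claw":-1},{"tx":10,"ty":-15,"tz":42,"ax":0,"ay":0,"az":-3,"claw":-1},{"tx":13,"ty":-46,"tz":0,"ax":0,"ay":0,"az":-7,"claw":-1},{"tx":13,"ty":-46,"tz":0,"ax":0,"ay":0,"az":-7,"claw":-1},{"tx":13,"ty":-46,"tz":0,"ax":0,"ay":0,"az":-7,"claw":-1},{"tx":13,"ty":-46,"tz":0,"ax":0,"ay":0,"az":-7,"claw":-1},{"tx":3,"ty":-46,"tz":0,"ax":0,"ay":0,"az":-7,"claw":-1},{"tx":0,"ty":-46,"tz":0,"ax":0,"ay":0,"az":-7,"claw":-1},{"tx":0,"ty":-46,"tz":0,"ax":0,"ay":0,"az":-7,"claw":-1},{"tx":0,"ty":-46,"tz":0,"ax":0,"ay":0,"az":-7,"claw":-1}]'

```text
time_s: 26.1
tcp_pos: [0.4529, -0.0349, 0.1909]
eef_rot: [-180.0, 0.0, -90.4]
contact_force: [1.6, -0.6, -2.7]
gripper_width: 0.0296
```

Call:
step_arm --increments '[{"tx":-5,"ty":-46,"tz":0,"ax":0,"ay":0,"az":0,"claw":-1},{"tx":-10,"ty":-46,"tz":0,"ax":0,"ay":0,"az":0,"claw":-1},{"tx":-10,"ty":-34,"tz":0,"ax":0,"ay":0,"az":0,"claw":-1},{"tx":-5,"ty":0,"tz":0,"ax":0,"ay":0,"az":0,"claw":-1},{"tx":0,"ty":0,"tz":0,"ax":0,"ay":0,"az":0,"claw":-1},{"tx":0,"ty":0,"tz":0,"ax":0,"ay":0,"az":0,"claw":-1}]'

```text
time_s: 26.7
tcp_pos: [0.4237, -0.1587, 0.1908]
eef_rot: [-180.0, 0.0, -90.1]
contact_force: [0.2, 0.7, -3.8]
gripper_width: 0.0295
```

```bash
cat > drw.py <<'E'
from cloud import *
c=cap('wrist');W,im=cloud(c);b=brass(im)
m=(b&(W[:,2]>.08)&(W[:,2]<.26)&(W[:,1]<-.03)&(W[:,0]>.34)&(W[:,0]<.66)).reshape(384,512).astype(np.uint8)
n,l,st,_=cv2.connectedComponentsWithStats(m)
for i in range(1,n):
    if st[i,4]>60: P=W[(l==i).ravel()];print(st[i],P.min(0).round(3),P.max(0).round(3))
k=(abs(W[:,0]-.5)<.1)&(W[:,2]>.125)&(W[:,2]<.142)&(W[:,1]>-.12)&~b;print('panel',k.sum(),np.percentile(W[k],[2,98],axis=0) if k.any() else '')
s=r.get_state();print(s['tcp_pos'],s['eef_rot'],s['gripper_width'],s['contact_force'])
cv2.imwrite('pics/drw.png',c['image'])
E
python3 drw.py
```

```text
[ 226  114   58  149 8144] [ 0.408 -0.233  0.198] [ 0.439 -0.149  0.217]
[ 153  121   26  112 1946] [ 0.496 -0.224  0.08 ] [ 0.514 -0.121  0.115]
[  64  123   46  131 2529] [ 0.575 -0.224  0.08 ] [ 0.593 -0.101  0.115]
[ 231  290   48   26 1232] [ 0.409 -0.136  0.207] [ 0.438 -0.111  0.217]
panel 663 [[ 0.40032407 -0.06798816  0.12611758]
 [ 0.59913604 -0.04870754  0.1397183 ]]
[ 0.42401558 -0.15850617  0.1908158 ] [-1.79963702e+02  1.37011363e-02 -9.00563561e+01] 0.029175703845226386 [-0.6506879   1.30047079 -2.72113468]
```

Call:
step_arm --increments '[{"tx":0,"ty":0,"tz":-45,"ax":0,"ay":0,"az":0,"claw":-1},{"tx":0,"ty":0,"tz":-42,"ax":0,"ay":0,"az":0,"claw":-1},{"tx":0,"ty":0,"tz":-20,"ax":0,"ay":0,"az":0,"claw":-1},{"tx":0,"ty":0,"tz":-10,"ax":0,"ay":0,"az":0,"claw":-1},{"tx":0,"ty":0,"tz":-6,"ax":0,"ay":0,"az":0,"claw":-1},{"tx":0,"ty":0,"tz":0,"ax":0,"ay":0,"az":0,"claw":-1},{"tx":0,"ty":0,"tz":0,"ax":0,"ay":0,"az":0,"claw":-0.1},{"tx":0,"ty":0,"tz":0,"ax":0,"ay":0,"az":0,"claw":-0.1},{"tx":0,"ty":0,"tz":0,"ax":0,"ay":0,"az":0,"claw":-0.1},{"tx":0,"ty":0,"tz":40,"ax":0,"ay":0,"az":0,"claw":-0.1},{"tx":0,"ty":0,"tz":45,"ax":0,"ay":0,"az":0,"claw":-0.1},{"tx":0,"ty":20,"tz":35,"ax":0,"ay":0,"az":0,"claw":-0.1}]'

```text
time_s: 27.95
tcp_pos: [0.4243, -0.1401, 0.1904]
eef_rot: [-179.9, -0.0, -90.2]
contact_force: [0.5, 0.4, 0.1]
gripper_width: 0.0394
```

Call:
step_arm --increments '[{"tx":10,"ty":40,"tz":0,"ax":0,"ay":0,"az":0,"claw":-1},{"tx":15,"ty":40,"tz":0,"ax":0,"ay":0,"az":0,"claw":-1},{"tx":15,"ty":40,"tz":0,"ax":0,"ay":0,"az":0,"claw":-1},{"tx":15,"ty":45,"tz":0,"ax":0,"ay":0,"az":0,"claw":-1},{"tx":15,"ty":30,"tz":0,"ax":0,"ay":0,"az":0,"claw":-1},{"tx":5,"ty":0,"tz":0,"ax":0,"ay":0,"az":0,"claw":-1},{"tx":0,"ty":0,"tz":0,"ax":0,"ay":0,"az":0,"claw":-1},{"tx":0,"ty":0,"tz":0,"ax":0,"ay":0,"az":0,"claw":-1}]'

```text
time_s: 28.75
tcp_pos: [0.4983, 0.0552, 0.1876]
eef_rot: [180.0, -0.0, -90.1]
contact_force: [0.5, -0.8, 0.1]
gripper_width: 0.0001
```

```bash
python3 drw.py
```

```text
[135   0  29  22 524] [ 0.576 -0.11   0.08 ] [ 0.59  -0.095  0.115]
[237   0  19  21 363] [ 0.497 -0.102  0.08 ] [ 0.512 -0.094  0.114]
[ 321    0   38   37 1272] [ 0.41  -0.112  0.08 ] [ 0.44  -0.083  0.095]
panel 7246 [[ 0.4041941  -0.06680445  0.12837214]
 [ 0.59594221 -0.04744998  0.14008257]]
[0.49818367 0.05496401 0.18771244] [ 1.79991072e+02  2.16043975e-03 -9.01673690e+01] 0.0005465170976958296 [-0.20358843 -0.24592637  0.36016266]
```

View pics/drw.png

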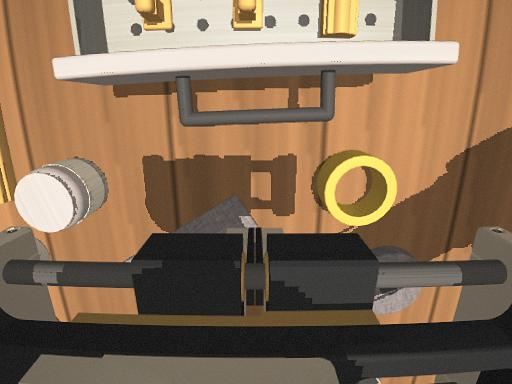

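All three brass pieces lie flat side by side in the drawer, with the handle bar at about (255,115). Next I'll push the handle with the closed fingers.

Call:
step_arm --increments '[{"tx":0,"ty":0,"tz":-45,"ax":0,"ay":0,"az":0,"claw":-1},{"tx":0,"ty":0,"tz":-45,"ax":0,"ay":0,"az":0,"claw":-1},{"tx":0,"ty":0,"tz":-24,"ax":0,"ay":0,"az":0,"claw":-1},{"tx":2,"ty":-15,"tz":0,"ax":0,"ay":0,"az":0,"claw":-1},{"tx":0,"ty":-15,"tz":0,"ax":0,"ay":0,"az":0,"claw":-1},{"tx":0,"ty":-10,"tz":0,"ax":0,"ay":0,"az":0,"claw":-1},{"tx":0,"ty":-8,"tz":0,"ax":0,"ay":0,"az":0,"claw":-1},{"tx":0,"ty":-8,"tz":0,"ax":0,"ay":0,"az":0,"claw":-1},{"tx":0,"ty":-8,"tz":0,"ax":0,"ay":0,"az":0,"claw":-1},{"tx":0,"ty":-10,"tz":0,"ax":0,"ay":0,"az":0,"claw":-1},{"tx":0,"ty":-10,"tz":0,"ax":0,"ay":0,"az":0,"claw":-1},{"tx":0,"ty":-10,"tz":0,"ax":0,"ay":0,"az":0,"claw":-1}]'

```text
time_s: 30.0
tcp_pos: [0.501, -0.0389, 0.0738]
eef_rot: [-180.0, 0.0, -90.1]
contact_force: [1.5, 2.1, 0.3]
gripper_width: 0.0007
```

Call:
step_arm --increments '[{"tx":0,"ty":-11,"tz":0,"ax":0,"ay":0,"az":0,"claw":-1},{"tx":1,"ty":-11,"tz":0,"ax":0,"ay":0,"az":0,"claw":-1},{"tx":0,"ty":-11,"tz":0,"ax":0,"ay":0,"az":0,"claw":-1},{"tx":1,"ty":-11,"tz":0,"ax":0,"ay":0,"az":0,"claw":-1},{"tx":0,"ty":-11,"tz":0,"ax":0,"ay":0,"az":0,"claw":-1},{"tx":1,"ty":-11,"tz":0,"ax":0,"ay":0,"az":0,"claw":-1},{"tx":0,"ty":-11,"tz":0,"ax":0,"ay":0,"az":0,"claw":-1},{"tx":1,"ty":-11,"tz":0,"ax":0,"ay":0,"az":0,"claw":-1},{"tx":0,"ty":-11,"tz":0,"ax":0,"ay":0,"az":0,"claw":-1},{"tx":0,"ty":-11,"tz":0,"ax":0,"ay":0,"az":0,"claw":-1},{"tx":0,"ty":-9,"tz":0,"ax":0,"ay":0,"az":0,"claw":-1},{"tx":0,"ty":0,"tz":0,"ax":0,"ay":0,"az":0,"claw":-1}]'

```text
time_s: 31.2
tcp_pos: [0.5047, -0.1585, 0.0737]
eef_rot: [180.0, -0.0, -90.2]
contact_force: [0.5, -0.6, -0.2]
gripper_width: 0.0005
```

Call:
step_arm --increments '[{"tx":0,"ty":-4,"tz":0,"ax":0,"ay":0,"az":0,"claw":-1},{"tx":0,"ty":-4,"tz":0,"ax":0,"ay":0,"az":0,"claw":-1},{"tx":0,"ty":0,"tz":0,"ax":0,"ay":0,"az":0,"claw":-1}]'

```text
time_s: 31.5
tcp_pos: [0.5047, -0.1655, 0.0737]
eef_rot: [-180.0, -0.0, -90.1]
contact_force: [0.1, -0.9, 0.9]
gripper_width: 0.0002
```

Call:
step_arm --increments '[{"tx":0,"ty":-4,"tz":0,"ax":0,"ay":0,"az":0,"claw":-1},{"tx":0,"ty":-4,"tz":0,"ax":0,"ay":0,"az":0,"claw":-1},{"tx":0,"ty":0,"tz":0,"ax":0,"ay":0,"az":0,"claw":-1}]'

```text
time_s: 31.8
tcp_pos: [0.5047, -0.1736, 0.0737]
eef_rot: [180.0, -0.0, -90.1]
contact_force: [0.2, 0.5, 1.2]
gripper_width: 0.0003
```

Call:
step_arm --increments '[{"tx":0,"ty":-3,"tz":0,"ax":0,"ay":0,"az":0,"claw":-1},{"tx":0,"ty":-3,"tz":0,"ax":0,"ay":0,"az":0,"claw":-1},{"tx":0,"ty":0,"tz":0,"ax":0,"ay":0,"az":0,"claw":-1}]'

```text
time_s: 32.1
tcp_pos: [0.5048, -0.1792, 0.0737]
eef_rot: [-180.0, 0.0, -90.1]
contact_force: [-0.3, -0.6, -0.2]
gripper_width: 0.0005
```

Call:
step_arm --increments '[{"tx":0,"ty":-3,"tz":0,"ax":0,"ay":0,"az":0,"claw":-1},{"tx":0,"ty":-3,"tz":0,"ax":0,"ay":0,"az":0,"claw":-1},{"tx":0,"ty":0,"tz":0,"ax":0,"ay":0,"az":0,"claw":-1}]'

```text
time_s: 32.4
tcp_pos: [0.5045, -0.1859, 0.0736]
eef_rot: [180.0, -0.0, -90.1]
contact_force: [-0.0, 0.4, -0.4]
gripper_width: 0.0006
```

There is no contact force, so I'm checking where the drawer is.

```bash
python3 drw.py
python3 - <<'E'
from h import *
a=cap('wrist')['image'];b=cap('scene')['image']
cv2.imwrite('pics/d2.png',np.hstack([cv2.resize(a,(400,300)),cv2.resize(b[60:240,30:270],(400,300))]))
E
```

```text
[241 252   5  50 185] [ 0.507 -0.223  0.157] [ 0.508 -0.205  0.171]
[264 252   5  50 189] [ 0.5   -0.222  0.157] [ 0.501 -0.199  0.171]
[  70  308  316   19 3749] [ 0.47  -0.212  0.158] [ 0.556 -0.194  0.183]
panel 0 
[ 0.50443064 -0.18574424  0.07359387] [ 1.79974480e+02 -1.63216954e-02 -9.01386398e+01] 0.00039921932050374667 [-0.15863187 -0.17814875  0.12600738]
```

View pics/d2.png

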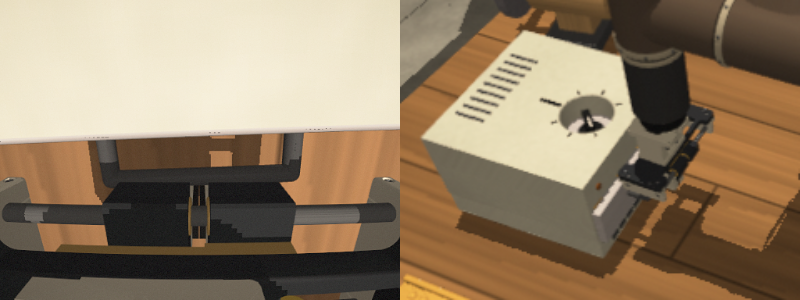

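The drawer looks nearly home, probably after coasting ahead of the fingers. The handle bar is at about (200,172) in the left view. I'll measure it.

Run:
```python
from cloud import *
c=load('wrist');W,im=cloud(c)
k=(abs(W[:,0]-.5)<.045)&(W[:,2]>.08)&(W[:,2]<.12)&(W[:,1]<-.17);print('handle',k.sum(),np.percentile(W[k],[1,99],axis=0).round(4) if k.any() else '')
for u in (200,300):
  for v in (176,200,215,222,228): print(u,v,world(c,u,v).round(4))
c=cap('scene');W,im=cloud(c)
for lo,hi in((.085,.119),(.12,.137),(.142,.195)):
  k=(abs(W[:,0]-.6)<.045)&(W[:,2]>lo)&(W[:,2]<hi)&(abs(W[:,1]+.24)<.05)
  print(lo,k.sum(),np.percentile(W[k],[5,50,95],axis=0).round(4).tolist() if k.any() else '')
```

```text
handle 3959 [[ 0.4559 -0.2124  0.0997]
 [ 0.5437 -0.1938  0.1175]]
200 176 [ 0.5506 -0.2066  0.0007]
200 200 [ 0.5518 -0.185   0.0009]
200 215 [ 0.5525 -0.1711  0.0016]
200 222 [ 0.5315 -0.2085  0.1068]
200 228 [ 0.5315 -0.2056  0.1077]
300 176 [ 0.4649 -0.2064  0.0007]
300 200 [ 0.4639 -0.1846  0.0005]
300 215 [ 0.481  -0.2113  0.1049]
300 222 [ 0.4813 -0.2088  0.1081]
300 228 [ 0.4812 -0.2058  0.1085]
0.085 186 [[0.5666, -0.2373, 0.0867], [0.5979, -0.2348, 0.1039], [0.6401, -0.2052, 0.1175]]
0.12 107 [[0.579, -0.2471, 0.1215], [0.6123, -0.236, 0.1328], [0.6418, -0.2329, 0.1366]]
0.142 504 [[0.5604, -0.2537, 0.1463], [0.5933, -0.2502, 0.1788], [0.6381, -0.1948, 0.1931]]
```

Call:
step_arm --increments '[{"tx":0,"ty":-3,"tz":0,"ax":0,"ay":0,"az":0,"claw":-1},{"tx":0,"ty":-2,"tz":0,"ax":0,"ay":0,"az":0,"claw":-1},{"tx":0,"ty":0,"tz":0,"ax":0,"ay":0,"az":0,"claw":-1}]'

```text
time_s: 32.9
tcp_pos: [0.5046, -0.1884, 0.0736]
eef_rot: [-180.0, 0.2, -90.1]
contact_force: [-2.1, 14.6, 3.5]
gripper_width: 0.0005
```

Call:
step_arm --increments '[{"tx":0,"ty":-2,"tz":0,"ax":0,"ay":0,"az":0,"claw":-1},{"tx":0,"ty":0,"tz":0,"ax":0,"ay":0,"az":0,"claw":-1}]'

```text
time_s: 33.1
tcp_pos: [0.5046, -0.1886, 0.0736]
eef_rot: [-180.0, 0.3, -90.1]
contact_force: [-4.1, 26.7, 8.6]
gripper_width: 0.0001
```

Force rises to 27 N with no further movement, well above the 10 N catch, so the drawer is fully home. I'm backing off and going above the dial.

Call:
step_arm --increments '[{"tx":0,"ty":15,"tz":0,"ax":0,"ay":0,"az":0,"claw":-1},{"tx":0,"ty":25,"tz":0,"ax":0,"ay":0,"az":0,"claw":-1},{"tx":0,"ty":0,"tz":45,"ax":0,"ay":0,"az":0,"claw":-1},{"tx":0,"ty":0,"tz":45,"ax":0,"ay":0,"az":0,"claw":-1},{"tx":0,"ty":0,"tz":45,"ax":0,"ay":0,"az":-3,"claw":-1},{"tx":0,"ty":0,"tz":31,"ax":0,"ay":0,"az":-8,"claw":-0.3},{"tx":1,"ty":-45,"tz":0,"ax":0,"ay":0,"az":-8,"claw":-0.3},{"tx":1,"ty":-45,"tz":0,"ax":0,"ay":0,"az":-8,"claw":-0.3},{"tx":1,"ty":-45,"tz":0,"ax":0,"ay":0,"az":-8,"claw":-0.3},{"tx":1,"ty":-45,"tz":0,"ax":0,"ay":0,"az":-8,"claw":-0.3},{"tx":0,"ty":0,"tz":0,"ax":0,"ay":0,"az":0,"claw":-0.3},{"tx":0,"ty":0,"tz":0,"ax":0,"ay":0,"az":0,"claw":-0.3}]' --newtons 25

```text
time_s: 34.3
tcp_pos: [0.508, -0.3333, 0.2389]
eef_rot: [179.9, -0.0, -133.2]
contact_force: [0.6, 0.4, -0.4]
gripper_width: 0.0308
```

```bash
python3 dial.py wrist
python3 - <<'E'
from cloud import *
c=load('wrist');W,im=cloud(c);g=im.mean(1);s=r.get_state();print(s['tcp_pos'],s['eef_rot'],s['gripper_width'])
m=(np.hypot(W[:,0]-.5087,W[:,1]+.337)<.095)&(np.hypot(W[:,0]-.5087,W[:,1]+.337)>.05)&(W[:,2]>.195)&(W[:,2]<.206)&(g<70)
n,l,st,_=cv2.connectedComponentsWithStats(m.reshape(384,512).astype(np.uint8))
for i in range(1,n):
    if st[i,4]>15: P=W[(l==i).ravel()];print(st[i,4],P.mean(0).round(4),np.ptp(P,axis=0).round(3))
c=cap('scene');W,im=cloud(c);k=(abs(W[:,0]-.6)<.03)&(abs(W[:,1]+.24)<.05)
for lo,hi in((.085,.137),(.145,.195)):
  q=k&(W[:,2]>lo)&(W[:,2]<hi); print(q.sum(),np.median(W[q],0).round(4))
E
```

```text
wrist 958 mean [ 0.5064 -0.3376  0.1895] axis deg 47.2 [ 3.94844006 13.41177796]
line 135 54.4 [ 0.515  -0.3282  0.1904]
[ 0.50824035 -0.33239524  0.23919935] [ 1.79955632e+02 -2.40576629e-02 -1.33121502e+02] 0.030899587185182834
508 [ 0.5099 -0.4066  0.2016] [0.008 0.039 0.004]
49 [ 0.4704 -0.3763  0.2015] [0.008 0.008 0.002]
45 [ 0.4526 -0.3383  0.2014] [0.009 0.003 0.002]
51 [ 0.5482 -0.3741  0.2013] [0.008 0.007 0.003]
51 [ 0.4674 -0.2988  0.2016] [0.008 0.008 0.002]
223 [ 0.5981 -0.2363  0.1175]
187 [ 0.601  -0.2518  0.1726]
```

The panel sits 15.5 mm proud of the deck face. It is 16 mm thick, so the drawer is shut. The dial centre is at (0.508, -0.3365), the long mark at -88.2° and the bar at 47.2°. I'm gripping it now.

Call:
step_arm --increments '[{"tx":0,"ty":-4,"tz":0,"ax":0,"ay":0,"az":0,"claw":-0.3},{"tx":0,"ty":0,"tz":-35,"ax":0,"ay":0,"az":0,"claw":-0.3},{"tx":0,"ty":0,"tz":-25,"ax":0,"ay":0,"az":0,"claw":-0.3},{"tx":0,"ty":0,"tz":-15,"ax":0,"ay":0,"az":0,"claw":-0.3},{"tx":0,"ty":0,"tz":-7,"ax":0,"ay":0,"az":0,"claw":-0.3},{"tx":0,"ty":0,"tz":0,"ax":0,"ay":0,"az":0,"claw":-0.3},{"tx":0,"ty":0,"tz":0,"ax":0,"ay":0,"az":0,"claw":-1},{"tx":0,"ty":0,"tz":0,"ax":0,"ay":0,"az":0,"claw":-1},{"tx":0,"ty":0,"tz":0,"ax":0,"ay":0,"az":0,"claw":-1},{"tx":0,"ty":0,"tz":0,"ax":0,"ay":0,"az":0,"claw":-1}]' --newtons 30

```text
time_s: 35.4
tcp_pos: [0.5086, -0.3359, 0.1587]
eef_rot: [-180.0, 0.0, -133.1]
contact_force: [-2.4, 5.2, 6.4]
gripper_width: 0.0137
```

Call:
step_arm --increments '[{"tx":0,"ty":0,"tz":0,"ax":0,"ay":0,"az":-8,"claw":-1},{"tx":0,"ty":0,"tz":0,"ax":0,"ay":0,"az":-8,"claw":-1},{"tx":0,"ty":0,"tz":0,"ax":0,"ay":0,"az":-8,"claw":-1},{"tx":0,"ty":0,"tz":0,"ax":0,"ay":0,"az":-8,"claw":-1},{"tx":0,"ty":0,"tz":0,"ax":0,"ay":0,"az":-8,"claw":-1},{"tx":0,"ty":0,"tz":0,"ax":0,"ay":0,"az":-8,"claw":-1},{"tx":0,"ty":0,"tz":0,"ax":0,"ay":0,"az":-8,"claw":-1},{"tx":0,"ty":0,"tz":0,"ax":0,"ay":0,"az":-8,"claw":-1},{"tx":0,"ty":0,"tz":0,"ax":0,"ay":0,"az":-8,"claw":-1},{"tx":0,"ty":0,"tz":0,"ax":0,"ay":0,"az":-8,"claw":-1},{"tx":0,"ty":0,"tz":0,"ax":0,"ay":0,"az":-8,"claw":-1},{"tx":0,"ty":0,"tz":0,"ax":0,"ay":0,"az":0,"claw":-1}]'

```text
time_s: 36.6
tcp_pos: [0.5087, -0.3368, 0.1587]
eef_rot: [-180.0, 0.1, 138.8]
contact_force: [-2.4, 0.4, 5.0]
gripper_width: 0.0139
```

Call:
step_arm --increments '[{"tx":0,"ty":0,"tz":0,"ax":0,"ay":0,"az":-8,"claw":-1},{"tx":0,"ty":0,"tz":0,"ax":0,"ay":0,"az":-8,"claw":-1},{"tx":0,"ty":0,"tz":0,"ax":0,"ay":0,"az":-8,"claw":-1},{"tx":0,"ty":0,"tz":0,"ax":0,"ay":0,"az":-8,"claw":-1},{"tx":0,"ty":0,"tz":0,"ax":0,"ay":0,"az":-8,"claw":-1},{"tx":0,"ty":0,"tz":0,"ax":0,"ay":0,"az":-7,"claw":-1},{"tx":0,"ty":0,"tz":0,"ax":0,"ay":0,"az":0,"claw":-1},{"tx":0,"ty":0,"tz":0,"ax":0,"ay":0,"az":0,"claw":-1}]'

```text
time_s: 37.4
tcp_pos: [0.5082, -0.3371, 0.1587]
eef_rot: [-180.0, 0.1, 92.1]
contact_force: [-4.1, -1.6, 6.6]
gripper_width: 0.0137
```

```bash
python3 dial.py wrist; python3 -c "
from h import *
s=r.get_state();print(s['eef_rot'],s['joints'],s['moment'],s['gripper_width'])"
```

```text
wrist 1791 mean [ 0.5074 -0.327   0.1893] axis deg 92.6 [6.74545327 9.72202316]
line 75 -93.5 [ 0.508  -0.3477  0.1905]
[-1.79986728e+02  6.97770532e-02  9.21511861e+01] [-1.51788262e+01  1.69455560e+01 -1.26368279e+01  8.11461361e-02
 -6.04095251e+01 -1.62710061e+02] [-0.82616698  1.64588246 -0.01001513] 0.013492236426301568
```

Yaw is 92.1° against a target of 91.8°. I'll release, rise, move aside and check.

Call:
step_arm --increments '[{"tx":0,"ty":0,"tz":0,"ax":0,"ay":0,"az":0,"claw":-0.3},{"tx":0,"ty":0,"tz":0,"ax":0,"ay":0,"az":0,"claw":-0.3},{"tx":0,"ty":0,"tz":0,"ax":0,"ay":0,"az":0,"claw":-0.3},{"tx":0,"ty":0,"tz":40,"ax":0,"ay":0,"az":0,"claw":-0.3},{"tx":0,"ty":0,"tz":45,"ax":0,"ay":0,"az":0,"claw":-0.3},{"tx":-10,"ty":-40,"tz":10,"ax":0,"ay":0,"az":8,"claw":-0.3},{"tx":-10,"ty":-45,"tz":0,"ax":0,"ay":0,"az":8,"claw":-0.3},{"tx":-10,"ty":-45,"tz":0,"ax":0,"ay":0,"az":8,"claw":-0.3},{"tx":-10,"ty":-45,"tz":0,"ax":0,"ay":0,"az":8,"claw":-0.3},{"tx":0,"ty":0,"tz":0,"ax":0,"ay":0,"az":0,"claw":-0.3},{"tx":0,"ty":0,"tz":0,"ax":0,"ay":0,"az":0,"claw":-0.3}]'

```text
time_s: 38.55
tcp_pos: [0.468, -0.5122, 0.2515]
eef_rot: [-180.0, -0.1, 123.8]
contact_force: [0.1, 1.1, -0.7]
gripper_width: 0.0307
```

```bash
python3 dial.py top scene
python3 - <<'E'
from h import *
b=load('top')['image'];a=load('scene')['image'];w=cap('wrist')['image']
f=lambda i:cv2.resize(i,(400,300))
cv2.imwrite('pics/f.png',np.vstack([np.hstack([f(b[95:275,90:440]),f(a)]),np.hstack([f(b[165:225,330:410]),f(w)])]))
E
```

```text
top 59 mean [ 0.5068 -0.3347  0.1892] axis deg 95.2 [ 3.98723562 12.58291081]
line 11 -90.2 [ 0.5087 -0.3452  0.1894]
scene 66 mean [ 0.5111 -0.3348  0.1874] axis deg 91.2 [ 4.61431019 13.48830366]
line 12 -91.3 [ 0.5084 -0.3495  0.1882]
```

View pics/f.png

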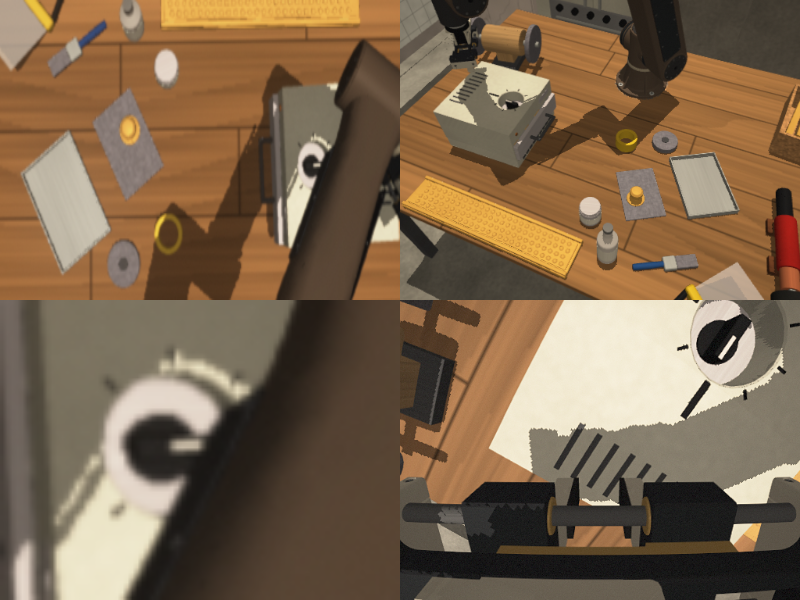

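The pictures show the tray empty, the knob standing on the pad, the drawer shut and the pointer in line with the long mark (bottom right, about (725,345)). One numeric check of the angle, then I'll hand in.

Run:
```python
from cloud import *
c=load('wrist');W,im=cloud(c);g=im.mean(1);rr=np.hypot(W[:,0]-.508,W[:,1]+.3365)
def ax(m):
    D=W[m][:,:2];w,V=np.linalg.eigh(np.cov(D.T));return m.sum(),np.degrees(np.arctan2(V[1,1],V[0,1])).round(1),np.sqrt(w).round(4),D.mean(0).round(4)
print('bar',ax((rr<.028)&(W[:,2]>.184)&(W[:,2]<.195)))
print('line',ax((rr<.026)&(W[:,2]>.186)&(W[:,2]<.195)&(g>130)))
print('mark',ax((rr>.049)&(rr<.092)&(abs(W[:,0]-.51)<.012)&(W[:,1]<-.38)&(W[:,2]>.195)&(W[:,2]<.206)&(g<70)))
```

```text
bar (np.int64(1234), np.float64(92.2), array([0.0041, 0.0134]), array([ 0.5064, -0.3374]))
line (np.int64(189), np.float64(90.0), array([0.0015, 0.0075]), array([ 0.5081, -0.3469]))
mark (np.int64(461), np.float64(92.2), array([0.0019, 0.0113]), array([ 0.5099, -0.4058]))
```

```bash
python3 -c "
from plant import r
print(r.close_job(), r.get_state()['time_s'])"
```

```text
the job is handed in; nothing more can be done
the job is handed in; nothing more can be done
```

The batch is changed and the job is handed in, at about 39 s of the 210 s allowed.

**What I did, in order**
- I turned the thermostat down to its off stop. The moment rose to 0.67 N m and the pads slipped there.
- There was only one knob; I stood it on the felt pad.
- I laid both pulls and the moulding side by side, flat in the drawer.
- I pushed the drawer home past its catch. It held at 27 N with no more travel, and the panel stood 15.5 mm proud of the deck against its 16 mm thickness.
- Only then did I turn the thermostat up to the long mark and move the arm clear.

**Last checks**
- **Thermostat:** the grip bar and the long mark both measured 92.2°. The thin white line alone gave 90.0°, from few pixels.
- **Scene:** the tray is empty, the knob is on the pad, and the tape, tin and buffing wheel look unmoved. I compared those three by eye only.

**What disagreed**
- **Height reading:** the reported TCP height read about 30 mm below where the fingers were seen. My first grip on the thermostat therefore closed above the bar and turned nothing. I corrected for the offset in every later move.
- **Drawer:** it ran ahead of the fingers over its last stretch, so I measured its position and pressed it again to confirm it was home. The pieces inside could not be seen once it was shut.

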